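Put the hinge rod back into the wooden flatbread press

TASK

The little wooden flatbread press has been washed up and needs putting back together: push its loose top board back until it is fully home and the hinge holes line up, then take the hinge rod out of the draining cup, where it stands with its handle down, and thread it through all five hinge knuckles until the shoulder of its handle sits against the press. Either side will do; leave the top board lying shut and let go, and do not knock or shift the two shakers or the glass flask.

Things in the scene. Friction and masses are not known exactly. Their poses are not given: they have to be found in the camera images.
- press_base: Lower half of the press, light wood, fixed: board 138 x 160 x 20 mm on 12 mm feet, top face 32 mm above the worktop. Origin on the worktop below the middle of the hinge line, z up, y along that line; the board reaches from x = -118 to 20 mm. Along its far edge stand three round knuckles, outer diameter 32 mm, with 12 mm holes.
- hinge_mid (a point): Middle of the lower half's hinge line, on the axis of its 12 mm holes, 50 mm above the worktop; axes as press_base. Its knuckles fill y = -80 to -58, -11 to 11 and 58 to 80 mm.
- top_board: Top board, light wood, loose, 0.35 kg, 102 x 160 x 18 mm, lying on the lower half. Origin on its underside below its hinge middle; x from handle to hinge. At the start it is drawn 10 to 26 mm towards its handle, so the holes do not line up. Pushed along x it slides (1 to 6 N) and stops hard against the lower knuckles when the hinge lines are within 1 mm.
- top_hinge (a point): Middle of the top board's hinge line, on the axis of its 12 mm holes, 18 mm above its underside; axes as top_board. Its two round knuckles, outer diameter 32 mm, fill y = -56 to -13 and 13 to 56 mm and stand between the lower half's three with 2 mm to spare at each side, which guides the board.
- top_handle (a point): Centre of the top board's handle, a flat bar 28 mm wide (y) and 17 mm thick that sticks out 58 mm from the middle of the board's near edge, 32 mm above the worktop. Its rounded end lies 28 mm from this point in the board's -x direction. Axes as top_board.
- rod_mid (a point): Point on the axis of the loose hinge rod, 130 mm from the end of its handle, 80 mm from the shoulder, 96 mm from the tip; it lies at hinge_mid when the rod is home. z along the rod from handle to tip. Steel shaft 10 mm in diameter, 176 mm long, its last 14 mm tapering to a 4 mm tip; 0.15 kg in all.
- rod_handle (a point): Middle of the rod's handle, on the axis; axes as rod_mid. Wooden handle with steel collar, 18 mm in diameter, 50 mm long (from 24 mm below to 26 mm above this point). At the start the rod stands handle down in the draining cup, leaning about 14 degrees on its rim: only the upper 117 mm of shaft can be reached, the part that must enter the press.
- drain_cup: Slim upright steel draining cup with small dark holes, 44 mm in diameter (68 mm at its flat foot), 40 mm inside, 110 mm high, fixed. Origin at the centre of its underside, z up.
- shaker_salt: Steel and glass shaker, 44 mm in diameter, 89 mm high, loose; origin at the centre of its underside. Leave it alone.
- shaker_pepper: A second shaker of the same kind, 44 mm in diameter, 89 mm high, loose; origin at the centre of its underside. Leave it alone.
- flask: Small conical glass flask, 69 mm in diameter, 105 mm high, loose; origin at the centre of its underside. Leave it alone.

How it is judged:
By the outcome, as a careful person would: the job done as asked, in the order asked, and still so for the second after the job is handed in, with the robot touching nothing.
It also fails if it takes over 72 s, if anything falls off the work surface, if the arm or the gripper's body presses on something with over 40 N, if the wrist force passes 120 N, or if a joint passes its speed limit or range.

ROBOT

A 6-joint arm with a two-finger parallel gripper is mounted at the origin on a cart in front of the work surface, level with it; the furniture and walls round the work are solid. World frame = base frame: x ahead of the robot, y to its left, z up, the work surface at z = 0. Lengths are in mm, angles in rad, forces in N, time in s.
With the tool pointing down it reaches from about 400 to 925 mm from the base axis. Payload 12.5 kg.
Tool frame: the origin (TCP) lies midway between the tips of the shut fingers; the grasp point (between the pads) lies 19 mm behind it; z points along the fingers, y is the line along which they close (so a half turn about z gives the same grasp; the last joint's range is limited). The gripper opens to 95 mm and grips with 3 to 60 N. Pads are 20 mm wide; open, the fingers measure 119 mm over their backs; the gripper's body (75 mm by 180 mm) begins 59 mm behind the grasp point.
Start: joints at [-1.251, 0.491, 1.559, -0, 1.092, -0.106], TCP at [258.18, -569.201, 214.661] pointing down, gripper open.
Joint ranges: [-3.1, 3.1], [-0.84, 2.19], [0.05, 2.79], [-1.13, 4.28], [0.06, 2.93], [-2.69, 2.69]. Speed limits (rad/s): [2.22, 2.22, 2.79, 3.14, 3.14, 3.14].

INTERFACE

Orientations are given as [roll, pitch, yaw] about the fixed x, y, z axes, in that order (R = Rz(yaw) Ry(pitch) Rx(roll)).
In Python, from cell import state, viewer, env, models gives the robot as it stands. The module is installed in compiled form; this text tells all that it offers.
- The arm moves only by the tool arm_command, never from a script. Its argument "rows" is a list of rows, each a list of 2 entries, a list of its own where there are three numbers: the shift along the tool's x, y, z normalised to -1 to 1, where 1 is 0.25 m, then the turn about the tool's z normalised to -1 to 1, where 1 is pi rad. A call has exactly 5 rows; each row shifts and turns the commanded pose from where the row before left it, along the tool's axes as they then stand; what a row does not reach is not made up. A row lasts 1/10 s, in which the tool goes at most 50 mm and 8.59 degrees, less where a joint would pass 70% of its speed; a pose out of reach is approached as far as the arm can. A call with a number of a shift or a turn outside -1 to 1 is refused whole. A call with a gripper value outside its range is refused whole. "claw" is the opening, from 0 (shut) to 1 (fully open), set as the call begins (left out, the last holds). The fingers move at their own pace and stop on an object; the grip force is fixed at half the most. Time passes only in rows, so rows that do not move let the fingers close, or fill a call up. It gives the time, the measured TCP pose, the force, the opening and the grip force at its end, in the units of the state.
- state(): the state, without advancing time (a new reading comes with each control period).
- viewer.read_camera(name): name is "scene" or "side" or "wrist"; returns (picture, depth): 400x640x3 uint8, red, green, blue; 400x640 float32, mm along the optical axis (not along the pixel's ray), 0 where there is no reading.
- viewer.get_calibration(name): a dict with "camera_matrix" (3x3 intrinsics, pixels), "world_to_cam" (4x4, takes a point from world to camera coordinates). Camera axes: x right, y up, looking along -z (the intrinsics and any distortion apply to the point x, -y, -z); pixel columns grow to the right and rows downward; lengths in mm; the calibration is good to about 2 mm. A picture is of the moment at which its call begins: read the wrist's pose just before it. get_calibration takes no time and is no camera call; for the wrist camera it gives the pose at the moment of the call.
- env.job_done(): hands the job in; it is judged then, once.
Trained networks look in the newest picture that a camera, given by its name, has taken for a name from the list of things; names that differ only in an ending like _2 or _b are one class to them, and where a whole thing is asked for, a point or a joint stands for the part that bears it (a point fixed in the world has none). Each returns a list of dicts, best first, with "confidence" (0 to 1); they miss things now and then, are a little off and sometimes report something else, mostly with a low value. They report only what shows in the picture. A call takes as long as a camera call.
- models.search_frame(camera, label): "position" ([x, y, z] in mm, in world coordinates, good to about 4 mm: the middle of the surface that is visible of it).
- models.mark_of(camera, label): "position" ([x, y, z] in mm, in world coordinates, good to about 4 mm: a listed point, or the origin of a listed thing).
The state is a dict: "t": time; "joints": joint angles; "qvel": joint speeds; "tau": joint torques, N m; "eef_pos": TCP position; "tcp_rot": TCP orientation; "ft_force": force on the tool from outside, world axes, zero at the start; "moment": the same for the moment, N m; "opening": opening from 0.0 (shut) to 1.0 (fully open); "grip_force": force on a finger pad.
Only numpy, scipy, OpenCV 4.12 (cv2) and the standard library are available. Lean on these libraries where they do the work, as an engineer would, in place of code of your own. Each camera call takes 0.05 s, during which the arm holds its last target. There are 200 camera calls.

## Working session

There is one attempt and no reset: what is moved stays moved. The work goes in short steps, Python scripts to look and compute and a tool call to move; the robot and the scene stay as the last step left them, time stands still between calls to the robot, and variables do not carry over. Pictures are saved under pics/ and viewed, at most 13 in all, crops included, and the job is handed in when it is done.

Besides the shell and the picture viewer there is one more tool, called after ">>>" as name(argument=value, ...) on one line, values as JSON. arm_command: Moves the arm, as the interface text tells. Scaled input: -1 to 1 covers 0.25 m each way for a shift and pi rad each way for a turn. Its arguments: {"type":"object","properties":{"rows":{"type":"array","items":{"type":"array"}},"claw":{"type":"number"}},"required":["rows"]}

```bash
mkdir -p pics
cat > h.py <<'E'
from cell import state, viewer, env, models
import numpy as np, cv2
from scipy.spatial.transform import Rotation as R
def snap(cam,name):
    p,d=viewer.read_camera(cam); cv2.imwrite(f'pics/{name}.png',p[:,:,::-1]); return p,d
def world(cam,d):
    c=viewer.get_calibration(cam);K=np.array(c['camera_matrix']);T=np.linalg.inv(np.array(c['world_to_cam']))
    v,u=np.mgrid[:d.shape[0],:d.shape[1]]
    X=np.stack([(u-K[0,2])/K[0,0]*d,-(v-K[1,2])/K[1,1]*d,-d],-1)
    return X@T[:3,:3].T+T[:3,3]
E
python3 - <<'E'
from h import *
s=state();print({k:np.round(v,3) for k,v in s.items()})
for c in('scene','side'):
    snap(c,c+'0')
    cal=viewer.get_calibration(c); T=np.linalg.inv(cal['world_to_cam']);print(c,T[:3,3].round(),(-T[:3,2]).round(2),cal.keys())
    for l in ['press_base','hinge_mid','top_board','top_hinge','top_handle','rod_mid','rod_handle','drain_cup','shaker_salt','shaker_pepper','flask']:
        print(l,[(np.round(x['position']).tolist(),round(x['confidence'],2)) for x in models.mark_of(c,l)[:3]])
E
```

```text
{'t': np.float64(0.0), 'joints': array([-1.251,  0.492,  1.559, -0.   ,  1.092, -0.106]), 'qvel': array([-0.001, -0.001,  0.   , -0.001, -0.001,  0.001]), 'tau': array([-0.0000e+00, -6.1264e+01, -2.5818e+01,  6.9000e-02,  4.8000e-02,
       -0.0000e+00]), 'eef_pos': array([ 258.055, -568.984,  214.072]), 'tcp_rot': array([-3.141, -0.   ,  0.426]), 'ft_force': array([0.363, 0.139, 0.638]), 'moment': array([-0.002, -0.066,  0.003]), 'grip_force': np.float64(0.0), 'opening': np.float64(1.004)}
scene [ 14. 464. 894.] [ 0.47 -0.47 -0.75] dict_keys(['camera_matrix', 'world_to_cam'])
press_base [([560.0, 54.0, -3.0], 0.85)]
hinge_mid [([561.0, 61.0, 50.0], 0.82)]
top_board [([548.0, 59.0, 29.0], 0.79)]
top_hinge [([552.0, 53.0, 49.0], 0.93)]
top_handle [([402.0, 28.0, 39.0], 0.62)]
rod_mid [([435.0, -261.0, 131.0], 0.53)]
rod_handle []
drain_cup [([440.0, -286.0, 4.0], 0.92)]
shaker_salt [([612.0, 289.0, -1.0], 0.61)]
shaker_pepper [([535.0, 275.0, -1.0], 0.81)]
flask [([441.0, 265.0, -1.0], 0.66)]
side [361. 756. 801.] [ 0.15 -0.75 -0.64] dict_keys(['camera_matrix', 'world_to_cam'])
press_base [([559.0, 58.0, -2.0], 0.71)]
hinge_mid [([563.0, 61.0, 52.0], 0.95)]
top_board [([547.0, 55.0, 32.0], 0.83), ([555.0, 60.0, -0.0], 0.45)]
top_hinge [([553.0, 53.0, 50.0], 0.71), ([403.0, 32.0, 40.0], 0.31)]
top_handle [([403.0, 33.0, 42.0], 0.82)]
rod_mid [([551.0, 50.0, 48.0], 0.57), ([439.0, -266.0, 134.0], 0.47)]
rod_handle []
drain_cup [([440.0, -285.0, -1.0], 0.84), ([402.0, 32.0, 38.0], 0.32)]
shaker_salt [([615.0, 292.0, 1.0], 0.94)]
shaker_pepper []
flask [([438.0, 264.0, 2.0], 0.75), ([532.0, 275.0, -3.0], 0.25)]
```

View pics/scene0.png

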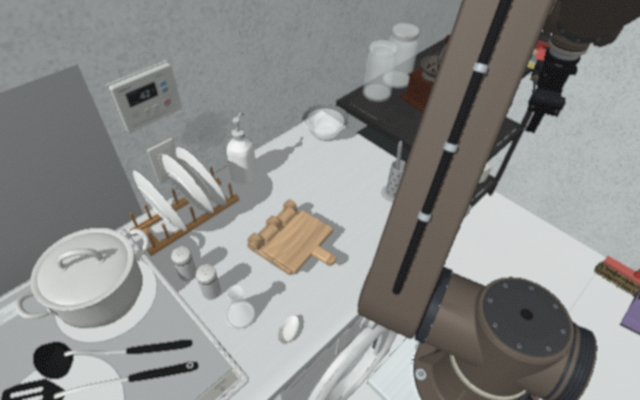

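View pics/side0.png

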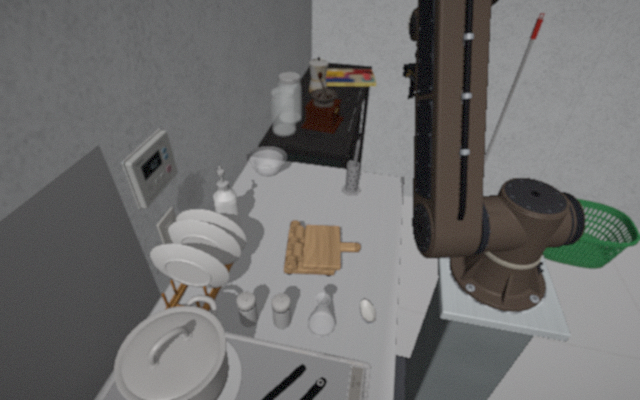

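The scene shows the press near pixel (290,240), with its handle toward the robot. The cup and rod are at (395,175), with shakers at (183,262) and (207,282) and the flask at (240,305). The side view agrees. The tool only yaws, so I'll lay the rod down on the worktop and regrasp it by the handle. First I'll work out the press yaw and a move.

```bash
cat >> h.py <<'E'
def plan(target,yaw=None,pose=None):
    """tool-axis total shift (units) and turn (units) from current pose"""
    s=state(); p=np.array(s['eef_pos']) if pose is None else pose[0]; M=R.from_euler('xyz',s['tcp_rot']).as_matrix() 
    d=(np.array(target)-p)@M/250
    y0=s['tcp_rot'][2]; t=0 if yaw is None else -((yaw-y0+np.pi)%(2*np.pi)-np.pi)/np.pi
    print('pos',p.round(1),'yaw',round(y0,4),'shift',d.round(4),'norm mm',round(np.linalg.norm(d)*250,1),'turn',round(t,4),'rows',max(np.linalg.norm(d)/.18,abs(t)/.045).round(2))
E
python3 - <<'E'
from h import *
s=state();c=viewer.get_calibration('wrist');T=np.linalg.inv(c['world_to_cam'])
M=R.from_euler('xyz',s['tcp_rot']).as_matrix()
print('cam in tool',((T[:3,3]-s['eef_pos'])@M).round(1),(M.T@-T[:3,2]).round(2),(M.T@T[:3,0]).round(2)); print(c['camera_matrix'])
for cam in('scene','side'):
    p,d=viewer.read_camera(cam); X=world(cam,d)
    print(cam,'table z',np.median(X[(abs(X[...,0]-600)<60)&(abs(X[...,1]+120)<50)][:,2]).round(2))
    m=(X[...,2]>15)&(X[...,2]<75)&(X[...,0]>370)&(X[...,0]<620)&(X[...,1]>-50)&(X[...,1]<160)
    P=X[m]
    t=P[(abs(P[:,2]-50)<5)];print('top face z',np.median(t[:,2]).round(1),cv2.minAreaRect(t[:,:2].astype(np.float32)))
    k=P[P[:,2]>58];print('knuckles',len(k),cv2.minAreaRect(k[:,:2].astype(np.float32)),np.percentile(k[:,2],95))
    m=(X[...,2]>115)&(X[...,2]<245)&(X[...,0]>390)&(X[...,0]<490)&(X[...,1]>-340)&(X[...,1]<-220);r=X[m]
    if len(r):
        print('rod',len(r),r.mean(0).round(1)); u,sv,v=np.linalg.svd(r-r.mean(0));print(v[0].round(3),sv.round(1),r[:,2].max())
# move target
plan([440,-20,330],0.17)
plan([258,-569,330])
E
```

```text
cam in tool [  72.4   -0.3 -171. ] [-0.25 -0.    0.97] [0. 1. 0.]
[[339.63298919   0.         319.78671117]
 [  0.         339.63298919 201.81207014]
 [  0.           0.           1.        ]]
scene table z 0.83
top face z 50.5 ((476.46728515625, 44.31096649169922), (206.11135864257812, 161.88812255859375), 10.0182523727417)
knuckles 568 ((554.7591552734375, 58.82072830200195), (43.46923828125, 162.14764404296875), 8.392661094665527) 67.98440656977911
rod 108 [ 431.8 -252.1  172.9]
[ 0.062 -0.226 -0.972] [341.2  29.2  19.2] 225.1295614540403
side table z 0.44
top face z 50.4 ((480.04132080078125, 45.79773712158203), (203.49615478515625, 162.6174774169922), 10.552042007446289)
knuckles 435 ((556.8425903320312, 59.73778533935547), (43.097084045410156, 160.6361541748047), 9.537142753601074) 67.64760139543314
rod 81 [ 435.2 -251.2  172.8]
[ 0.068 -0.225 -0.972] [298.1  25.4  18.1] 226.38810735948584
pos [ 258.2 -569.2  214.7] yaw 0.4258 shift [ 1.5698 -1.7002 -0.4616] norm mm 589.9 turn 0.0814 rows 13.11
pos [ 258.2 -569.2  214.7] yaw 0.4258 shift [-3.000e-04 -9.000e-04 -4.614e-01] norm mm 115.3 turn 0 rows 2.56
```

>>> arm_command(rows=[[[0,0,-0.154],0.027],[[0,0,-0.154],0.027],[[0,0,-0.154],0.027],[[0.09,-0.17,0],0],[[0.09,-0.17,0],0]], claw=0)

```text
t: 1.8
eef_pos: [288.0, -477.3, 330.7]
tcp_rot: [3.14, -0.0, 0.169]
ft_force: [0.4, -0.1, -0.5]
opening: 0.635
grip_force: 0.0
```

>>> arm_command(rows=[[[0.09,-0.17,0],0],[[0.09,-0.17,0],0],[[0.09,-0.17,0],0],[[0.09,-0.17,0],0],[[0.09,-0.17,0],0]])

```text
t: 2.3
eef_pos: [362.8, -247.4, 330.3]
tcp_rot: [3.141, -0.0, 0.171]
ft_force: [1.0, -0.5, -0.2]
opening: 0.218
grip_force: 0.0
```

>>> arm_command(rows=[[[0.09,-0.17,0],0],[[0.09,-0.17,0],0],[[0.09,-0.17,0],0],[[0.09,-0.17,0],0],[[0.09,-0.17,0],0]])

```text
t: 2.8
eef_pos: [437.4, -18.6, 330.5]
tcp_rot: [3.141, -0.001, 0.171]
ft_force: [0.5, -0.6, 0.5]
opening: 0.005
grip_force: 0.0
```

Run:
```python
from h import *
s=state();print(s['t'],s['eef_pos'],s['tcp_rot'],s['ft_force'])
p,d=snap('wrist','w1'); X=world('wrist',d); np.save('w1.npy',X)
print('table z',np.median(X[(abs(X[...,0]-420)<15)&(X[...,1]<-40)&(X[...,1]>-80)][:,2]))
m=(X[...,2]>45)&(X[...,2]<56)&(X[...,0]>370)&(X[...,0]<620)&(X[...,1]>-50)&(X[...,1]<160)
print('top',cv2.minAreaRect(X[m][:,:2].astype(np.float32)),np.median(X[m][:,2]))
m=(X[...,2]>58)&(X[...,2]<75)&(X[...,0]>500)&(X[...,0]<620)&(X[...,1]>-50)&(X[...,1]<160)
print('kn',cv2.minAreaRect(X[m][:,:2].astype(np.float32)))
m=(X[...,2]>35)&(X[...,2]<44)&(X[...,0]>350)&(X[...,0]<448)&(X[...,1]>-10)&(X[...,1]<80)
H=X[m];print('handle',H.mean(0),cv2.minAreaRect(H[:,:2].astype(np.float32)),H.min(0))
for l in ('top_handle','top_hinge','hinge_mid','press_base'):print(l,[(np.round(x['position'],1),x['confidence']) for x in models.mark_of('wrist',l)[:2]])
```

```text
2.8 [437.42483232 -18.62379876 330.46287399] [ 3.14115725e+00 -8.38416579e-04  1.71232331e-01] [ 0.50187383 -0.62745209  0.45083714]
table z 0.6649942124807069
top ((478.6416320800781, 51.25416564941406), (204.91995239257812, 160.12078857421875), 9.976816177368164) 50.85342074497859
kn ((557.3301391601562, 65.73594665527344), (43.293277740478516, 159.39517211914062), 9.998716354370117)
handle [396.71897685  22.63067915  38.31259397] ((396.718994140625, 22.630680084228516), (3.019500255584717, 0.0), -172.28346252441406) [395.2228953   22.42796084  37.99740525]
top_handle [(array([547.6,  53. ,  31.5]), 0.74), (array([400.7,  31.3,  44.3]), 0.66)]
top_hinge [(array([547.5,  54.5,  50.5]), 0.65)]
hinge_mid [(array([559.2,  63.9,  51.1]), 0.94)]
press_base [(array([564.6,  58.5,  -1. ]), 0.75)]
```

View pics/w1.png

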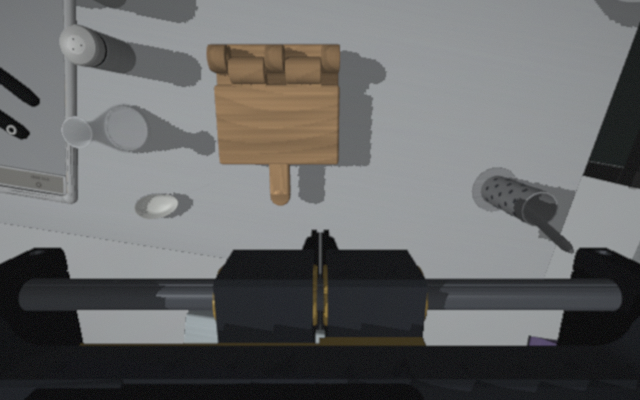

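Run:
```python
from h import *
X=np.load('w1.npy'); a=np.deg2rad(10); 
Rm=np.array([[np.cos(a),np.sin(a)],[-np.sin(a),np.cos(a)]])
print([ (v,u,X[v,u].round(1)) for v,u in((170,280),(190,280),(201,280),(120,250),(120,310))])
V=X[40:215,200:345].reshape(-1,3);V=V[V[:,2]>25]
L=V[:,:2]@Rm.T   # board frame x,y
h=L[:,0]; m=(V[:,2]>30)
for lo in np.arange(L[m,0].min(),L[m,0].max(),6):
    q=m&(L[:,0]>=lo)&(L[:,0]<lo+6)
    if q.sum(): print(round(lo,1),q.sum(),'y',L[q,1].min().round(1),L[q,1].max().round(1),'z',np.percentile(V[q,2],[5,50,95]).round(1))
# knuckle x maximum profile by y
k=V[:,2]>62
for lo in np.arange(L[k,1].min(),L[k,1].max(),8):
    q=k&(L[:,1]>=lo)&(L[:,1]<lo+8)
    if q.sum(): i=V[q,2]>np.percentile(V[q,2],70);print('y',lo.round(1),'xmid',L[q,0][i].mean().round(1),V[q,2].max().round(1))
```

```text
[(170, 280, array([427.2,  39.8,  50.3])), (190, 280, array([399.9,  35.9,  49.9])), (201, 280, array([384.9,  33.6,  51.1])), (120, 250, array([485.1,  87. ,  52.5])), (120, 310, array([498.5,  11.1,  49.9]))]
377.8 41 y -41.7 -24.1 z [46.5 49.7 51.2]
383.8 73 y -45.8 -19.6 z [47.4 50.  51.3]
389.8 88 y -46.5 -19.9 z [47.7 50.1 51.4]
395.8 92 y -46.7 -20.1 z [47.4 50.1 51.3]
401.8 83 y -46.2 -18.6 z [46.2 50.  51.2]
407.8 89 y -46.4 -18.7 z [46.4 50.1 51.4]
413.8 99 y -46.5 -19.2 z [46.9 50.3 51.7]
419.8 86 y -46.6 -19.5 z [46.3 50.1 51.5]
425.8 101 y -46.7 -19.9 z [47.4 50.2 51.4]
431.8 181 y -109.9 43.9 z [48.4 50.  51.3]
437.8 539 y -112.7 46.0 z [49.3 50.7 52.1]
443.8 533 y -112.7 46.1 z [49.5 50.9 52.4]
449.8 595 y -112.6 47.2 z [49.2 50.8 52.2]
455.8 488 y -112.4 46.0 z [49.5 50.9 52.3]
461.8 604 y -112.4 45.8 z [49.4 50.9 52.2]
467.8 539 y -112.3 47.1 z [49.4 50.8 52.2]
473.8 550 y -112.2 46.5 z [49.4 51.  52.3]
479.8 608 y -112.1 45.5 z [49.4 51.  52.4]
485.8 612 y -112.0 47.4 z [49.5 50.9 52.3]
491.8 496 y -111.9 45.9 z [49.4 50.9 52.4]
497.8 702 y -111.8 45.7 z [ 49.5  51.
[... 467 characters left out ...]
6.9 65.5 67.8]
569.8 567 y -111.1 47.4 z [31.8 59.1 67.2]
575.8 645 y -111.3 47.3 z [31.7 34.1 64.3]
581.8 354 y -110.1 47.4 z [31.  32.7 58.2]
y -111.4 xmid 568.1 68.7
y -103.4 xmid 567.4 69.1
y -95.4 xmid nan 501.5
y -87.4 xmid 553.7 68.5
y -79.4 xmid 552.7 68.7
y -71.4 xmid 552.8 68.5
y -63.4 xmid 553.6 68.1
y -55.4 xmid 553.8 67.8
y -47.4 xmid 565.2 67.6
y -39.4 xmid 567.8 68.6
y -31.4 xmid 567.0 68.0
y -23.4 xmid 558.2 68.9
y -15.4 xmid 553.5 68.5
y -7.4 xmid 553.2 68.6
y 0.6 xmid 553.4 68.5
y 8.6 xmid 553.5 68.1
y 16.6 xmid 553.0 68.8
y 24.6 xmid 567.8 68.1
y 32.6 xmid 567.6 68.5
y 40.6 xmid 567.5 68.2<stdin>:15: RuntimeWarning: Mean of empty slice.
  ret = ret.dtype.type(ret / rcount)
```

The wrist view shows the press: the handle's end is at (280,200) and the knuckles lie along the row near v≈55. The board yaw is 10°, the top knuckles sit about 14 mm short of home, and the handle's top face is at z≈50. The handle end is too close for pushing from behind, so I'll grip the handle and push with that.

>>> arm_command(rows=[[[-0.0126,-0.049,0.176],-0.001],[[-0.0126,-0.049,0.176],0],[[-0.0126,-0.049,0.176],0],[[-0.0126,-0.049,0.176],0],[[-0.0126,-0.049,0.176],0]], claw=0.7)

```text
t: 3.55
eef_pos: [410.9, 35.8, 109.0]
tcp_rot: [3.141, -0.001, 0.172]
ft_force: [1.7, -0.4, -0.2]
opening: 0.371
grip_force: 0.0
```

Run:
```python
from h import *
s=state();p0=np.array(s['eef_pos']);print(s['t'],p0,s['tcp_rot'],s['opening'])
p,d=snap('wrist','w2'); X=world('wrist',d); np.save('w2.npy',X)
a=s['tcp_rot'][2];Rm=np.array([[np.cos(a),np.sin(a)],[-np.sin(a),np.cos(a)]])
L=np.dstack([(X[...,:2]-p0[:2])@Rm.T,X[...,2]])
m=(L[...,2]>28)&(L[...,2]<56)&(abs(L[...,1])<100)&(L[...,0]>-60)
P=L[m]
for lo in range(-40,60,8):
    q=(P[:,0]>=lo)&(P[:,0]<lo+8)
    if q.sum():print(lo,q.sum(),'y',np.percentile(P[q,1],[1,99]).round(1),'z',np.median(P[q,2]).round(1))
print('board top z',np.median(L[(L[...,0]>50)&(L[...,0]<90)&(abs(L[...,1])<50)][:,2]))
```

```text
3.55 [410.92692254  35.76185034 109.02570996] [ 3.14106831e+00 -1.34428087e-03  1.71524161e-01] 0.3714677250918605
-40 151 y [-10.3   9.5] z 44.9
-32 366 y [-13.2  12.5] z 45.2
-24 392 y [-13.9  13.2] z 44.9
-16 399 y [-13.7  13.1] z 45.0
-8 415 y [-14.2  13. ] z 44.9
0 420 y [-14.2  12.9] z 44.8
8 442 y [-14.1  13.5] z 44.8
16 1714 y [-76.7  75.7] z 44.9
24 2584 y [-77.6  76.8] z 45.3
32 2743 y [-77.5  76.7] z 45.3
40 2798 y [-77.4  76.9] z 45.2
48 2822 y [-77.6  76.8] z 45.1
56 3092 y [-77.5  76.8] z 45.1
board top z 45.08011557823124
```

View pics/w2.png

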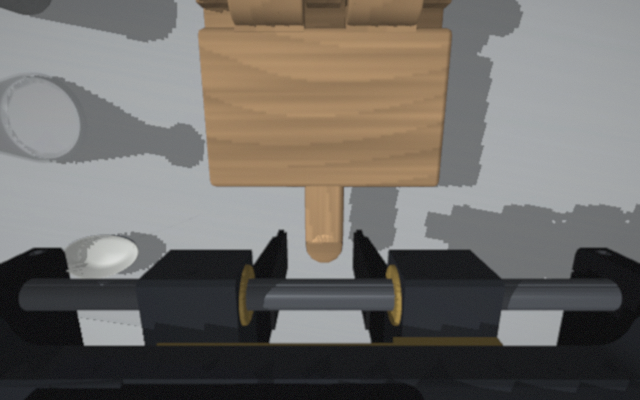

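The handle, centred at u≈324, lies between the fingers, whose gap is centred at u≈320. The arm was still settling when I took that, so I'll measure again now.

Run:
```python
from h import *
s=state();p0=np.array(s['eef_pos']);print(s['t'],p0,s['tcp_rot'],s['opening'])
cal=viewer.get_calibration('wrist')
p,d=snap('wrist','w3'); X=world('wrist',d); np.save('w3.npy',X)
a=s['tcp_rot'][2];Rm=np.array([[np.cos(a),np.sin(a)],[-np.sin(a),np.cos(a)]])
L=np.dstack([(X[...,:2]-p0[:2])@Rm.T,X[...,2]])
m=(L[...,2]>36)&(L[...,2]<60)&(abs(L[...,1])<100)&(L[...,0]>-60)
P=L[m]
for lo in range(-40,60,8):
    q=(P[:,0]>=lo)&(P[:,0]<lo+8)
    if q.sum():print(lo,q.sum(),'y',np.percentile(P[q,1],[1,99]).round(1),'z',np.median(P[q,2]).round(1))
print(P[:,0].min(), 'state',state()['eef_pos'].round(1))
k=L[(L[...,2]>62)&(L[...,2]<75)&(L[...,0]>80)];
for lo in range(-90,90,10):
    q=k[(k[:,1]>=lo)&(k[:,1]<lo+10)]
    if len(q)>5: i=q[:,2]>np.percentile(q[:,2],70);print(lo,len(q),q[i,0].mean().round(1),q[:,2].max().round(1))
```

```text
3.6 [407.56382681  36.86192795 103.79080229] [-3.13980377  0.00743046  0.17173106] 0.4113542265675123
-32 173 y [-14.4   5.1] z 53.2
-24 375 y [-17.4   8.5] z 53.3
-16 417 y [-18.    9.2] z 53.2
-8 422 y [-17.7   9.1] z 53.1
0 441 y [-18.4   9.1] z 53.2
8 447 y [-18.2   9. ] z 53.1
16 458 y [-17.9   8.9] z 53.1
24 1807 y [-80.7  72.2] z 53.4
32 2830 y [-81.6  72.8] z 53.8
40 2855 y [-81.5  72.8] z 53.8
48 3052 y [-81.5  72.7] z 53.8
56 2968 y [-81.6  72.9] z 53.8
-30.36469774836064 state [408.5  36.4 106.8]
-60 124 132.8 66.7
-50 122 132.8 65.9
-40 120 132.8 66.2
-30 128 132.7 66.7
-20 29 133.0 66.6
0 14 132.8 64.3
10 118 132.8 65.8
20 121 132.8 66.8
30 126 132.7 66.5
40 118 132.7 66.5
50 12 132.6 65.0
```

>>> arm_command(rows=[[[0,0,0],0],[[0,0,0],0],[[0,0,0],0],[[0,0,0],0],[[0,0,0],0]])

```text
t: 4.15
eef_pos: [411.6, 36.8, 110.9]
tcp_rot: [3.141, -0.002, 0.174]
ft_force: [0.1, 0.2, -0.3]
opening: 0.7
grip_force: 0.0
```

```bash
cat > m.py <<'E'
from h import *
s=state();p0=np.array(s['eef_pos']);print(s['t'],p0,s['tcp_rot'],s['opening'])
p,d=snap('wrist','w4'); X=world('wrist',d); np.save('w4.npy',X)
a=s['tcp_rot'][2];Rm=np.array([[np.cos(a),np.sin(a)],[-np.sin(a),np.cos(a)]])
L=np.dstack([(X[...,:2]-p0[:2])@Rm.T,X[...,2]])
m=(L[...,2]>36)&(L[...,2]<60)&(abs(L[...,1])<100)&(L[...,0]>-60)
P=L[m]
for lo in range(-40,60,12):
    q=(P[:,0]>=lo)&(P[:,0]<lo+8)
    if q.sum():print(lo,q.sum(),'y',np.percentile(P[q,1],[1,99]).round(1),'z',np.median(P[q,2]).round(1))
print(P[:,0].min(), 'state',state()['eef_pos'].round(1))
k=L[(L[...,2]>60)&(L[...,2]<75)&(L[...,0]>80)];
for lo in range(-90,90,20):
    q=k[(k[:,1]>=lo)&(k[:,1]<lo+10)]
    if len(q)>5: i=q[:,2]>np.percentile(q[:,2],70);print(lo,len(q),q[i,0].mean().round(1),q[:,2].max().round(1))
E
python3 m.py
```

```text
4.15 [411.5642892   36.76113869 110.9258722 ] [ 3.14106979e+00 -1.67042440e-03  1.74237588e-01] 0.6997964052817345
-40 56 y [-10.5   4.2] z 49.6
-28 361 y [-16.1  10.2] z 50.0
-16 401 y [-16.3  10.8] z 49.9
-4 412 y [-16.8  10.7] z 49.9
8 426 y [-16.7  10.6] z 49.9
20 1924 y [-79.4  73.4] z 50.3
32 2562 y [-80.2  74. ] z 50.6
44 2773 y [-80.1  74.2] z 50.6
56 2818 y [-80.3  74.2] z 50.6
-35.432661380890735 state [411.4  36.8 110.7]
-50 298 132.8 66.9
-30 290 132.7 67.2
10 291 132.7 66.2
30 278 132.6 66.8
50 56 132.9 65.4
```

Settled now: the handle axis is 3 mm to tool +y, and the heights are right. I'll descend and grip.

>>> arm_command(rows=[[[0,0.012,0.08],0],[[0,0,0.1],0],[[0,0,0.1],0],[[0,0,0.064],0],[[0,0,0],0]])

```text
t: 4.7
eef_pos: [411.0, 34.0, 22.8]
tcp_rot: [-3.141, 0.003, 0.175]
ft_force: [-0.5, 0.4, 0.1]
opening: 0.699
grip_force: 0.0
```

>>> arm_command(rows=[[[0,0,0],0],[[0,0,0],0],[[0,0,0],0],[[0,0,0],0],[[0,0,0],0]], claw=0.2)

```text
t: 5.2
eef_pos: [411.9, 34.0, 24.5]
tcp_rot: [3.141, -0.001, 0.175]
ft_force: [0.6, 0.7, 0.6]
opening: 0.337
grip_force: 0.0
```

>>> arm_command(rows=[[[0,0,0],0],[[0,0,0],0],[[0,0,0],0],[[0,0,0],0],[[0,0,0],0]])

```text
t: 5.7
eef_pos: [411.8, 33.9, 24.3]
tcp_rot: [3.141, -0.001, 0.174]
ft_force: [-1.0, -1.8, 5.5]
opening: 0.296
grip_force: 30.0
```

>>> arm_command(rows=[[[0.008,0,0],0],[[0.012,0,0],0],[[0.012,0,0],0],[[0.008,0,0],0],[[0.004,0,0],0]])

```text
t: 6.2
eef_pos: [419.8, 36.0, 24.4]
tcp_rot: [-3.14, 0.005, 0.175]
ft_force: [-13.3, -2.9, 18.9]
opening: 0.295
grip_force: 30.0
```

>>> arm_command(rows=[[[0.004,0,0],0],[[0.004,0,0],0],[[0,0,0],0],[[0,0,0],0],[[0,0,0],0]])

```text
t: 6.7
eef_pos: [421.7, 36.4, 24.4]
tcp_rot: [-3.14, 0.005, 0.175]
ft_force: [-12.0, -2.6, 18.0]
opening: 0.292
grip_force: 30.0
```

>>> arm_command(rows=[[[0.004,0,-0.004],0],[[0.004,0,0],0],[[0.004,0,0],0],[[0,0,0],0],[[0,0,0],0]])

```text
t: 7.2
eef_pos: [426.2, 36.6, 24.7]
tcp_rot: [-3.141, 0.003, 0.175]
ft_force: [-6.1, -5.2, -0.1]
opening: 0.293
grip_force: 29.9
```

```bash
python3 m.py
cat > m2.py <<'E'
from h import *
for c in('scene','side'):
    p,d=viewer.read_camera(c); X=world(c,d)
    a=np.deg2rad(10);Rm=np.array([[np.cos(a),np.sin(a)],[-np.sin(a),np.cos(a)]])
    L=np.dstack([X[...,:2]@Rm.T,X[...,2]]); k=L[(L[...,2]>56)&(L[...,2]<75)&(L[...,0]>500)&(L[...,0]<600)&(abs(L[...,1]+38)<90)]
    for lo in range(-120,45,9):
        q=k[(k[:,1]>=lo)&(k[:,1]<lo+9)]
        if len(q)>5: i=q[:,2]>np.percentile(q[:,2],60);print(c,lo,len(q),q[i,0].mean().round(1),q[:,2].max().round(1))
E
python3 m2.py
```

```text
7.2 [426.16766557  36.60896079  24.71987763] [-3.14115135  0.00317545  0.17469272] 0.2928154554982006
-40 85 y [-5.6  8. ] z 50.1
-28 747 y [-11.8  13.6] z 50.6
-4 819 y [-13.2  14.6] z 50.4
8 1667 y [-20.8  22.2] z 50.5
20 3923 y [-75.9  76.6] z 50.7
32 6248 y [-76.3  77.2] z 51.1
44 6749 y [-76.4  77. ] z 51.1
56 7088 y [-76.6  77.1] z 51.0
-35.07848469736015 state [426.2  36.6  24.7]
scene -111 27 563.3 67.7
scene -102 29 563.8 69.2
scene -93 30 564.8 68.5
scene -84 31 563.5 68.7
scene -75 30 562.3 67.8
scene -66 34 563.4 68.3
scene -57 30 563.3 69.3
scene -48 32 564.5 67.4
scene -39 37 560.3 69.3
scene -30 30 566.6 68.5
scene -21 35 565.2 68.5
scene -12 33 564.3 67.3
scene -3 39 565.1 70.1
scene 6 38 565.1 69.8
scene 15 33 563.8 68.2
scene 24 38 563.6 68.6
scene 33 47 562.8 68.7
side -120 13 565.6 67.2
side -111 21 564.5 68.6
side -102 28 565.4 67.2
side -93 20 566.3 68.7
side -84 23 564.1 69.8
side -75 22 567.2 68.2
side -66 23 566.2 68.8
side -57 21 564.6 66.2
side -48 26 564.0 68.5
side -39 26 566.6 67.3
side -30 19 567.2 67.8
side -21 27 566.6 67.8
side -12 24 566.2 67.9
side -3 30 564.0 69.2
side 6 27 569.5 67.7
side 15 28 566.6 68.7
side 24 30 566.9 67.3
side 33 41 566.8 67.5
```

>>> arm_command(rows=[[[0.004,0,0],0],[[0.004,0,0],0],[[0,0,0],0],[[0,0,0],0],[[0,0,0],0]])

```text
t: 7.85
eef_pos: [426.2, 36.7, 24.5]
tcp_rot: [-3.14, 0.007, 0.174]
ft_force: [-13.0, -11.6, 2.7]
opening: 0.287
grip_force: 30.0
```

>>> arm_command(rows=[[[0.006,0,0],0],[[0.006,0,0],0],[[0,0,0],0],[[0,0,0],0],[[0,0,0],0]])

```text
t: 8.35
eef_pos: [427.1, 36.9, 24.3]
tcp_rot: [-3.14, 0.012, 0.174]
ft_force: [-20.5, -19.9, 6.2]
opening: 0.291
grip_force: 30.0
```

Hard stop: 5 mm commanded gave under 1 mm of motion, with the force rising. Now I'll ease off, release and rise.

>>> arm_command(rows=[[[-0.008,0,0],0],[[0,0,0],0],[[0,0,0],0],[[0,0,0],0],[[0,0,0],0]], claw=0.6)

```text
t: 8.85
eef_pos: [430.7, 37.4, 25.2]
tcp_rot: [3.141, -0.001, 0.175]
ft_force: [0.5, -0.3, 0.2]
opening: 0.591
grip_force: 0.0
```

>>> arm_command(rows=[[[0,0,-0.06],0],[[0,0,-0.1],0],[[0,0,-0.1],0],[[0,0,-0.08],0],[[0,0,0],0]])

```text
t: 9.35
eef_pos: [431.5, 37.3, 112.1]
tcp_rot: [3.14, -0.004, 0.175]
ft_force: [-0.4, 0.8, -1.6]
opening: 0.601
grip_force: 0.0
```

>>> arm_command(rows=[[[0.06,0,0],0],[[0.06,0,0],0],[[0.04,0,0],0],[[0,0,0],0],[[0,0,0],0]])

```text
t: 9.85
eef_pos: [469.1, 44.3, 109.5]
tcp_rot: [-3.141, 0.001, 0.175]
ft_force: [-0.9, 0.1, -0.6]
opening: 0.603
grip_force: 0.0
```

```bash
cat > m3.py <<'E'
from h import *
s=state();p0=np.array(s['eef_pos']);print(s['t'],p0,s['tcp_rot'],s['opening'])
p,d=snap('wrist','w5'); X=world('wrist',d); print('end',state()['eef_pos'])
a=np.deg2rad(10);Rm=np.array([[np.cos(a),np.sin(a)],[-np.sin(a),np.cos(a)]])
L=np.dstack([X[...,:2]@Rm.T,X[...,2]]); k=L[(L[...,2]>52)&(L[...,2]<75)&(L[...,0]>500)&(L[...,0]<610)&(abs(L[...,1]+38)<90)]
for lo in range(-120,48,7):
    q=k[(k[:,1]>=lo)&(k[:,1]<lo+7)]
    if len(q)>20: i=q[:,2]>np.percentile(q[:,2],80);print(lo,len(q),'top x',q[i,0].mean().round(2),'x rng',np.percentile(q[:,0],[1,99]).round(1),q[:,2].max().round(1))
print('v range',np.percentile(k[:,1],[0.2,99.8]))
print('board top',np.median(L[(abs(L[...,0]-500)<30)&(abs(L[...,1]+38)<50)][:,2]))
E
python3 m3.py
```

```text
9.85 [469.12015947  44.27080198 109.48880177] [-3.14138555e+00  1.36477821e-03  1.74635085e-01] 0.6027465166366638
end [468.99734775  44.24511346 109.64792628]
-120 391 top x 565.58 x rng [517.5 579.8] 68.2
-113 665 top x 565.28 x rng [508.  580.8] 68.4
-106 681 top x 565.57 x rng [506.7 580.8] 68.5
-99 649 top x 565.16 x rng [506.3 579.5] 68.6
-92 665 top x 565.24 x rng [509.5 580.6] 68.4
-85 670 top x 565.47 x rng [509.2 580.6] 68.2
-78 670 top x 565.18 x rng [508.3 580.5] 68.3
-71 665 top x 565.14 x rng [505.1 580.3] 68.6
-64 669 top x 565.7 x rng [504.4 580.1] 68.2
-57 599 top x 565.54 x rng [508. 580.] 68.4
-50 556 top x 565.61 x rng [507.8 580.3] 68.4
-43 682 top x 565.47 x rng [507.9 580.1] 68.3
-36 655 top x 565.35 x rng [512.1 580. ] 68.3
-29 523 top x 565.72 x rng [504.4 580. ] 68.1
-22 675 top x 566.22 x rng [506.3 581.4] 68.4
-15 676 top x 565.75 x rng [509.3 581.2] 68.9
-8 681 top x 565.83 x rng [505.9 581.2] 69.1
-1 678 top x 565.76 x rng [506.5 581. ] 68.3
6 687 top x 565.94 x rng [506.6 580.9] 69.1
13 537 top x 565.51 x rng [507.8 580.1] 68.4
20 761 top x 565.81 x rng [510.9 580.2] 68.3
27 678 top x 565.73 x rng [513.2 581.3] 68.3
34 652 top x 565.51 x rng [505.7 580.7] 68.5
41 35 top x 566.71 x rng [551.6 577.5] 66.7
v range [-117.14808934   41.11455157]
board top 211.95936954813524
```

Top and base knuckles line up within 0.5 mm. Next I'll turn and go above the rod.

>>> arm_command(rows=[[[0,0,-0.128],-0.0444],[[0,0,-0.128],-0.0444],[[0,0,-0.128],-0.0444],[[0,0,-0.128],-0.0444],[[0,0,-0.128],-0.0444]])

```text
t: 10.4
eef_pos: [468.9, 44.2, 271.3]
tcp_rot: [-3.141, 0.0, 0.878]
ft_force: [-0.3, -0.3, -0.1]
opening: 0.598
grip_force: 0.0
```

>>> arm_command(rows=[[[0,0,0],-0.0444],[[0,0,0],-0.0444],[[0,0,0],-0.0444],[[0,0,0],-0.0444],[[0,0,0],-0.0444]])

```text
t: 10.9
eef_pos: [469.1, 44.2, 269.9]
tcp_rot: [-3.141, 0.0, 1.575]
ft_force: [-0.9, -0.2, 0.5]
opening: 0.601
grip_force: 0.0
```

>>> arm_command(rows=[[[0,0,0],-0.0444],[[0,0,0],-0.0444],[[-0.1566,-0.0657,0],0],[[-0.1566,-0.0657,0],0],[[-0.1566,-0.0657,0],0]])

```text
t: 11.4
eef_pos: [453.6, -83.2, 269.9]
tcp_rot: [-3.141, -0.0, 1.849]
ft_force: [0.3, 0.5, -0.3]
opening: 0.598
grip_force: 0.0
```

>>> arm_command(rows=[[[-0.1566,-0.0657,0],0],[[-0.1566,-0.0657,0],0],[[-0.1566,-0.0657,0],0],[[-0.1566,-0.0657,0],0],[[0,0,0],0]])

```text
t: 11.9
eef_pos: [433.2, -254.4, 269.6]
tcp_rot: [-3.141, 0.0, 1.844]
ft_force: [-1.1, 0.8, 0.6]
opening: 0.597
grip_force: 0.0
```

>>> arm_command(rows=[[[0,0,0],0],[[0,0,0],0],[[0,0,0],0],[[0,0,0],0],[[0,0,0],0]])

```text
t: 12.4
eef_pos: [434.5, -250.1, 270.2]
tcp_rot: [3.141, 0.0, 1.849]
ft_force: [0.8, -0.3, -0.1]
opening: 0.599
grip_force: 0.0
```

```bash
cat > rod.py <<'E'
from h import *
s=state();p0=np.array(s['eef_pos']);print(s['t'],p0,s['tcp_rot'],s['opening'])
def fit(cam,box,name=None):
    p,d=snap(cam,name or cam); X=world(cam,d); lo,hi=box
    r=X[np.all((X>lo)&(X<hi),-1)]
    if len(r)<10: print(cam,'few',len(r)); return
    c=np.median(r,0)
    for _ in range(3):
        u,sv,v=np.linalg.svd(r-r.mean(0),full_matrices=False); e=np.linalg.norm(np.cross(r-r.mean(0),v[0]),axis=1); r=r[e<8]
    t=(r-r.mean(0))@v[0]; print(cam,len(r),'mean',r.mean(0).round(1),'dir',v[0].round(3),'ends',(r.mean(0)+v[0]*t.min()).round(1),(r.mean(0)+v[0]*t.max()).round(1))
E
python3 - <<'E'
from rod import *
b=([385,-330,118],[490,-215,240])
fit('wrist',b,'w6');fit('scene',b);fit('side',b)
E
```

```text
12.4 [ 434.48360211 -250.14533598  270.24260297] [3.14149031e+00 2.30443637e-04 1.84941479e+00] 0.5992510686120257
wrist 172 mean [ 431.2 -243.4  216.4] dir [-0.077  0.166  0.983] ends [ 437.7 -257.5  133.4] [ 430.4 -241.6  227.2]
scene few 0
side 79 mean [ 435.1 -251.4  173.9] dir [ 0.068 -0.224 -0.972] ends [ 431.6 -239.8  224.3] [ 439.  -264.   118.9]
```

View pics/w6.png

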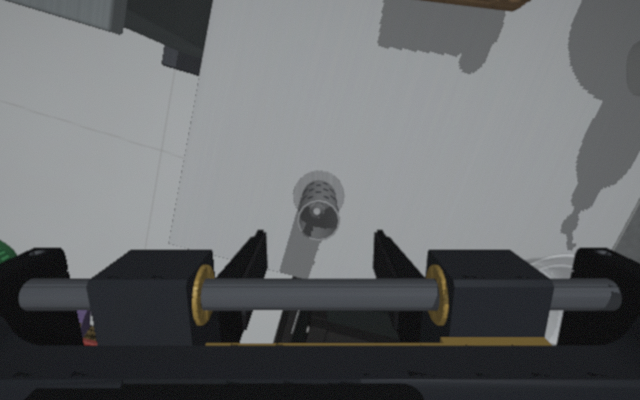

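The rod is seen end-on at (318,212), centred between the fingers. I'll descend to TCP z≈166 and grip.

>>> arm_command(rows=[[[-0.006,0,0.08],0],[[0,0,0.12],0],[[0,0,0.12],0],[[0,0,0.096],0],[[0,0,0],0]])

```text
t: 13.05
eef_pos: [433.7, -251.5, 163.8]
tcp_rot: [-3.139, -0.004, 1.848]
ft_force: [0.5, 0.5, 0.0]
opening: 0.6
grip_force: 0.0
```

>>> arm_command(rows=[[[0,0,0],0],[[0,0,0],0],[[0,0,0],0],[[0,0,0],0],[[0,0,0],0]], claw=0)

```text
t: 13.55
eef_pos: [434.8, -252.3, 166.7]
tcp_rot: [3.141, 0.001, 1.848]
ft_force: [1.4, 0.6, -0.3]
opening: 0.237
grip_force: 0.0
```

>>> arm_command(rows=[[[0,0,0],0],[[0,0,0],0],[[0,0,0],0],[[0,0,0],0],[[0,0,0],0]])

```text
t: 14.05
eef_pos: [434.9, -252.4, 166.2]
tcp_rot: [3.141, 0.0, 1.848]
ft_force: [0.6, 0.5, 0.5]
opening: 0.101
grip_force: 30.0
```

>>> arm_command(rows=[[[0.014,0,-0.06],0],[[0.024,0,-0.1],0],[[0.029,0,-0.12],0],[[0.029,0,-0.12],0],[[0.029,0,-0.12],0]])

```text
t: 14.55
eef_pos: [425.7, -221.7, 297.0]
tcp_rot: [-3.141, -0.001, 1.848]
ft_force: [0.9, 0.0, -1.6]
opening: 0.101
grip_force: 30.0
```

>>> arm_command(rows=[[[0.01,0,-0.04],0],[[0,0,0],0],[[0,0,0],0],[[0,0,0],0],[[0,0,0],0]])

```text
t: 15.05
eef_pos: [425.3, -219.8, 304.9]
tcp_rot: [-3.14, -0.002, 1.848]
ft_force: [0.2, 0.1, -1.7]
opening: 0.1
grip_force: 30.0
```

Run:
```python
from rod import *
x,y=p0[:2]
b=([x-60,y-90,112],[x+60,y+70,p0[2]-5])
fit('side',b,'side2');fit('scene',b,'scene2')
```

```text
15.05 [ 425.27809938 -219.84585442  304.92316616] [-3.14024400e+00 -1.57533886e-03  1.84804777e+00] 0.09999518448279024
side 139 mean [ 434.4 -241.4  219. ] dir [ 0.079 -0.211 -0.974] ends [ 427.9 -224.1  299.3] [ 440.3 -257.2  146. ]
scene few 0
```

View pics/side2.png

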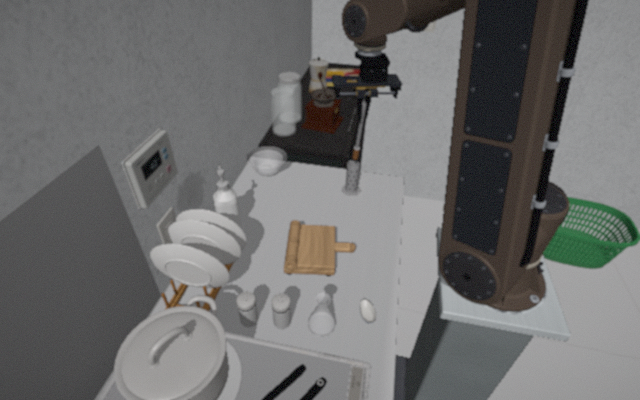

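The rod hangs from the gripper, with its handle just clear of the cup at (353,165). I'll carry it to free space at −y of the press.

>>> arm_command(rows=[[[0,0,-0.06],0.0164],[[0,0.06,0],0.0164],[[-0.05,0.13,0],0],[[-0.05,0.13,0],0],[[-0.05,0.13,0],0]])

```text
t: 15.65
eef_pos: [543.9, -236.7, 320.8]
tcp_rot: [-3.141, -0.0, 1.745]
ft_force: [0.3, -0.4, -1.2]
opening: 0.101
grip_force: 30.0
```

>>> arm_command(rows=[[[-0.05,0.13,0],0],[[-0.042,0.1,0],0],[[0,0,0.1],0],[[0,0,0.14],0],[[0,0,0.14],0]])

```text
t: 16.15
eef_pos: [603.3, -249.1, 224.4]
tcp_rot: [-3.141, 0.0, 1.745]
ft_force: [0.3, -0.5, -2.4]
opening: 0.101
grip_force: 30.0
```

>>> arm_command(rows=[[[0,0,0.11],0],[[0,0,0.05],0],[[0,0,0.03],0],[[0,0,0],0],[[0,0,0],0]])

```text
t: 16.65
eef_pos: [603.7, -249.4, 179.8]
tcp_rot: [3.14, 0.001, 1.745]
ft_force: [-0.0, 1.4, -2.1]
opening: 0.101
grip_force: 30.0
```

Run:
```python
from rod import *
x,y=p0[:2]
for c in('side','scene'): fit(c,([x-60,y-110,12],[x+60,y+70,p0[2]-5]),c+'3')
plan([603,-250,172],1.745)
```

```text
16.65 [ 603.72637427 -249.37417538  179.82046456] [3.14022382e+00 1.13592232e-03 1.74525556e+00] 0.10133987224802678
side 113 mean [ 609.2 -273.    90.6] dir [ 0.054 -0.225 -0.973] ends [ 604.6 -254.   172.9] [ 613.  -289.2   20.8]
scene few 0
pos [ 603.7 -249.3  180. ] yaw 1.7453 shift [-0.0022 -0.0031  0.0319] norm mm 8.0 turn 0.0001 rows 0.18
```

>>> arm_command(rows=[[[0,0,0.03],0],[[0.02,0,0.03],0],[[0.05,0,0.025],0],[[0.074,0,0.022],0],[[0.074,0,0.022],0]])

```text
t: 17.25
eef_pos: [593.7, -194.8, 146.3]
tcp_rot: [3.141, 0.001, 1.745]
ft_force: [1.2, -1.1, 1.7]
opening: 0.099
grip_force: 30.0
```

>>> arm_command(rows=[[[0.06,0,0.036],0],[[0.06,0,0.036],0],[[0.055,0,0.05],0],[[0.055,0,0.05],0],[[0,0,0],0]])

```text
t: 17.75
eef_pos: [582.6, -136.0, 101.9]
tcp_rot: [-3.139, -0.002, 1.747]
ft_force: [0.4, 2.9, 2.7]
opening: 0.097
grip_force: 30.0
```

Run:
```python
from rod import *
x,y=p0[:2];print(state()['ft_force'].round(1))
fit('side',([x-60,y-190,8],[x+70,y+70,p0[2]-5]),'side4')
```

```text
17.75 [ 582.63969922 -135.95807393  101.8665488 ] [-3.13923705e+00 -1.97636498e-03  1.74710735e+00] 0.0971407506108082
[0.4 2.9 2.7]
side few 6
```

View pics/side4.png

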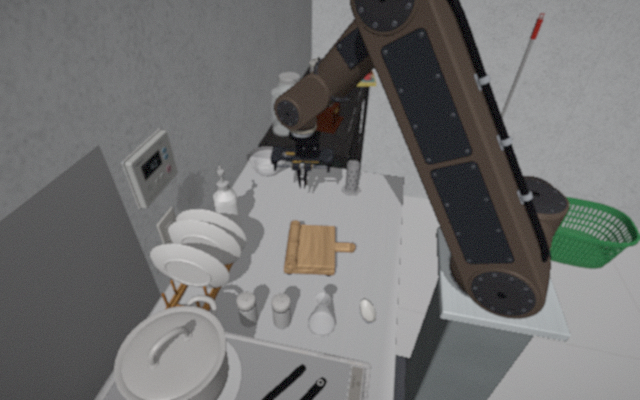

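>>> arm_command(rows=[[[0.045,0,0.06],0],[[0.04,0,0.07],0],[[0.03,0,0.075],0],[[0.02,0,0.07],0],[[0.015,0,0.04],0]])

```text
t: 18.3
eef_pos: [577.0, -101.6, 23.6]
tcp_rot: [-3.141, -0.0, 1.745]
ft_force: [0.8, -0.7, 0.9]
opening: 0.099
grip_force: 30.0
```

>>> arm_command(rows=[[[0.005,0,0.02],0],[[0.005,0,0.02],0],[[0,0,0.01],0],[[0,0,0],0],[[0,0,0],0]])

```text
t: 18.8
eef_pos: [577.1, -99.7, 12.5]
tcp_rot: [3.141, 0.0, 1.745]
ft_force: [0.2, 1.1, 1.0]
opening: 0.095
grip_force: 30.0
```

Run:
```python
from rod import *
x,y=p0[:2];print(state()['ft_force'].round(1))
p,d=snap('wrist','w7');snap('scene','scene5');snap('side','side5')
im=[cv2.imread(f'pics/{n}.png')for n in('scene5','side5')]
cv2.imwrite('pics/c5.png',np.hstack([cv2.resize(im[0][100:250,300:450],(400,400)),cv2.resize(im[1][120:270,240:390],(400,400))]))
```

```text
18.8 [577.06387382 -99.69483694  12.50980106] [3.14103501e+00 3.97351864e-04 1.74504348e+00] 0.09548776203340048
[0.2 1.1 1. ]
```

View pics/c5.png

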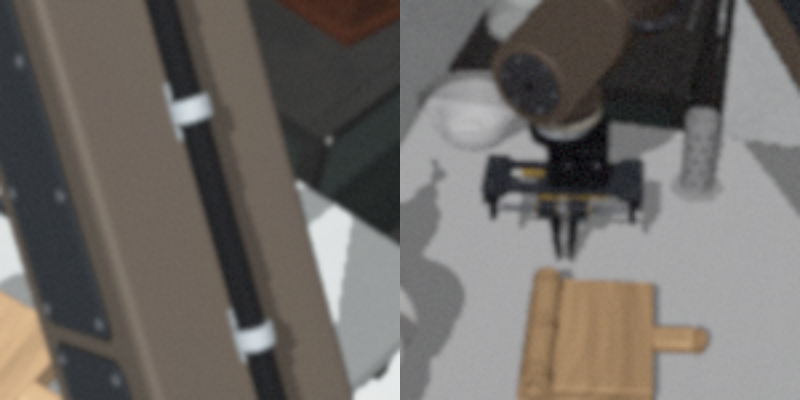

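>>> arm_command(rows=[[[0,0,0.01],0],[[0,0,0.01],0],[[0,0,0.008],0],[[0,0,0],0],[[0,0,0],0]])

```text
t: 19.45
eef_pos: [576.8, -99.4, 5.0]
tcp_rot: [-3.141, 0.0, 1.745]
ft_force: [0.3, 0.5, 0.4]
opening: 0.095
grip_force: 30.0
```

>>> arm_command(rows=[[[0,0,0],0],[[0,0,0],0],[[0,0,0],0],[[0,0,0],0],[[0,0,0],0]], claw=0.4)

```text
t: 19.95
eef_pos: [576.8, -99.4, 5.1]
tcp_rot: [3.142, 0.0, 1.745]
ft_force: [0.7, 0.1, 0.2]
opening: 0.393
grip_force: 0.0
```

>>> arm_command(rows=[[[0,0,-0.06],0],[[-0.05,0,-0.1],0],[[-0.12,0,-0.14],0],[[-0.14,0,-0.12],0],[[-0.14,0,-0.06],0]])

```text
t: 20.45
eef_pos: [597.3, -211.6, 129.4]
tcp_rot: [3.138, 0.003, 1.746]
ft_force: [-0.1, -0.3, -0.9]
opening: 0.402
grip_force: 0.0
```

>>> arm_command(rows=[[[-0.1,0,0],0],[[-0.05,0,0],0],[[0,0,0],0],[[0,0,0],0],[[0,0,0],0]])

```text
t: 20.95
eef_pos: [602.7, -245.8, 124.9]
tcp_rot: [-3.141, -0.001, 1.746]
ft_force: [-0.2, -0.3, 1.0]
opening: 0.4
grip_force: 0.0
```

```bash
cat > rw.py <<'E'
from h import *
import sys
s=state();p0=np.array(s['eef_pos']);print(s['t'],p0,s['tcp_rot'],s['opening'])
p,d=snap('wrist',sys.argv[1]); X=world('wrist',d)
print('table',np.median(X[(abs(X[...,2])<8)][:,2]))
m=(X[...,2]>5.5)&(X[...,2]<30)&(X[...,0]>480)&(X[...,0]<700)&(X[...,1]>-330)&(X[...,1]<-25)
n,lab,st,_=cv2.connectedComponentsWithStats(m.astype(np.uint8))
for i in np.argsort(-st[1:,4])[:3]+1:
    q=X[lab==i];print(st[i],q.mean(0).round(1),q[:,2].max().round(1)); c,sz,an=cv2.minAreaRect(q[:,:2].astype(np.float32));print(c,sz,an)
    if i==np.argmax(st[1:,4])+1:
        u,sv,v=np.linalg.svd(q[:,:2]-q[:,:2].mean(0),full_matrices=False);v=v[0]*np.sign(v[0,1]);t=(q[:,:2]-q[:,:2].mean(0))@v
        print('az',np.rad2deg(np.arctan2(v[1],v[0])),'ends',(q[:,:2].mean(0)+v*t.min()).round(1),(q[:,:2].mean(0)+v*t.max()).round(1))
        w=(q[:,:2]-q[:,:2].mean(0))@np.array([-v[1],v[0]])
        for a in np.arange(t.min(),t.max(),15):
            k=(t>=a)&(t<a+15);print(round(a-t.min()),k.sum(),(w[k].min().round(1),w[k].max().round(1)),np.percentile(q[k,2],95).round(1),(q[:,:2].mean(0)+v*(a+7.5)+np.array([-v[1],v[0]])*(w[k].min()+w[k].max())/2).round(1))
E
python3 rw.py w8
```

```text
20.95 [ 602.66353155 -245.78037803  124.91513903] [-3.14081780e+00 -6.47812795e-04  1.74633612e+00] 0.4000220671361512
table 0.9141736812710519
[ 310    0   20  251 3480] [ 594.4 -195.2   13.5] 21.6
(594.2225341796875, -191.28277587890625) (17.006765365600586, 199.11410522460938) 9.742714881896973
az 99.97688125046274 ends [ 611.  -289.4] [576.5 -93.3]
0 312 (np.float64(-8.6), np.float64(8.4)) 20.2 [ 609.8 -282. ]
15 327 (np.float64(-8.5), np.float64(8.3)) 19.8 [ 607.2 -267.3]
30 350 (np.float64(-8.3), np.float64(8.2)) 19.4 [ 604.5 -252.5]
45 269 (np.float64(-8.2), np.float64(8.2)) 18.8 [ 601.9 -237.7]
60 213 (np.float64(-4.7), np.float64(4.7)) 14.9 [ 599.3 -223. ]
75 215 (np.float64(-4.6), np.float64(4.7)) 14.5 [ 596.7 -208.2]
90 225 (np.float64(-4.5), np.float64(4.7)) 14.5 [ 594.  -193.4]
105 228 (np.float64(-4.4), np.float64(4.6)) 13.9 [ 591.4 -178.7]
120 226 (np.float64(-4.3), np.float64(4.6)) 13.3 [ 588.8 -163.9]
135 239 (np.float64(-4.3), np.float64(4.6)) 13.2 [ 586.2 -149.1]
150 252 (np.float64(-4.9), np.float64(4.5)) 12.8 [ 583.9 -134.3]
165 271 (np.float64(-4.9), np.float64(4.5)) 12.5 [ 581.3 -119.5]
180 284 (np.float64(-4.8), np.float64(4.5)) 12.1 [ 578.7 -104.7]
195 69 (np.float64(-4.7), np.float64(4.4)) 11.8 [576. -90.]
```

View pics/w8.png

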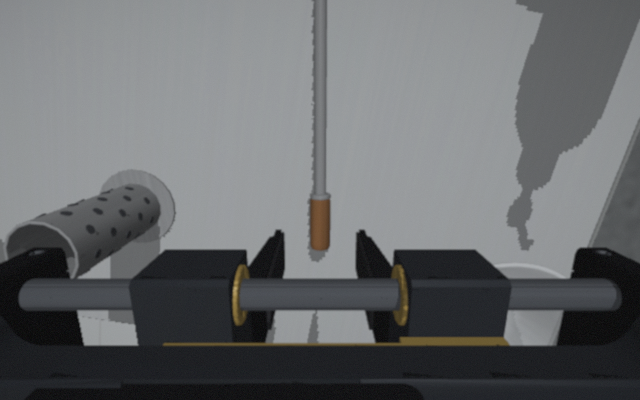

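The rod lies along azimuth 100.0° exactly, with its handle at (320,222) centred between the fingers and its tip toward the press. Next I'll descend onto the handle.

>>> arm_command(rows=[[[-0.045,0.002,0.08],0],[[-0.045,0.001,0.1],0],[[0,0,0.12],0],[[0,0,0.08],0],[[0,0,0.04],0]])

```text
t: 21.5
eef_pos: [606.9, -268.0, 18.2]
tcp_rot: [-3.139, -0.002, 1.746]
ft_force: [0.3, 0.6, 0.3]
opening: 0.402
grip_force: 0.0
```

>>> arm_command(rows=[[[0,0,0.03],0],[[0,0,0.02],0],[[0,0,0.01],0],[[0,0,0.004],0],[[0,0,0],0]])

```text
t: 22.0
eef_pos: [607.7, -269.3, 4.7]
tcp_rot: [3.141, 0.001, 1.745]
ft_force: [0.2, -0.0, 0.6]
opening: 0.397
grip_force: 0.0
```

Run:
```python
from rod import *
print(state()['ft_force'].round(1)); plan([607.3,-267.8,3],1.7453)
p,d=snap('wrist','w9'); X=world('wrist',d); a=p0[:2]
ax=np.array([-.1736,.985]);n=np.array([.985,.1736])
m=(X[...,2]>5.5)&(X[...,2]<25)&(abs((X[...,:2]-a)@n)<12)
q=X[m];t=(q[:,:2]-a)@ax;w=(q[:,:2]-a)@n
for b in range(-40,240,20):
    k=(t>=b)&(t<b+20)
    if k.sum()>5:print(b,k.sum(),w[k].min().round(1),w[k].max().round(1),np.percentile(q[k,2],90).round(1))
```

```text
22.0 [ 607.7311474  -269.29843866    4.65790776] [3.14099309e+00 5.63148982e-04 1.74521753e+00] 0.39742889264551723
[ 0.2 -0.   0.6]
pos [ 607.7 -269.3    4.7] yaw 1.7452 shift [ 0.0062 -0.0007  0.0066] norm mm 2.3 turn -0.0 rows 0.05
-20 593 -9.1 8.5 19.6
0 1305 -9.3 8.8 19.2
20 1164 -9.3 8.6 18.5
40 838 -4.9 4.4 14.6
60 913 -5.3 4.8 14.1
80 1033 -5.1 4.7 13.7
100 1057 -5.3 4.6 13.2
```

>>> arm_command(rows=[[[0.004,0,0.006],0],[[0,0,0],0],[[0,0,0],0],[[0,0,0],0],[[0,0,0],0]], claw=0.05)

```text
t: 22.55
eef_pos: [607.4, -268.2, 2.7]
tcp_rot: [3.142, 0.0, 1.745]
ft_force: [-0.2, 0.7, 0.7]
opening: 0.182
grip_force: 30.0
```

>>> arm_command(rows=[[[0,0,0],0],[[0,0,0],0],[[0,0,0],0],[[0,0,0],0],[[0,0,0],0]])

```text
t: 23.05
eef_pos: [607.4, -268.2, 2.6]
tcp_rot: [3.142, 0.0, 1.745]
ft_force: [-0.5, 0.6, 1.3]
opening: 0.181
grip_force: 30.0
```

>>> arm_command(rows=[[[0,0,0.004],0],[[0,0,0.004],0],[[0,0,0],0],[[0,0,0],0],[[0,0,0],0]])

```text
t: 23.55
eef_pos: [607.5, -268.4, 2.0]
tcp_rot: [3.141, 0.001, 1.745]
ft_force: [-4.7, 0.2, 14.5]
opening: 0.181
grip_force: 30.0
```

>>> arm_command(rows=[[[0,0,-0.02],0],[[0,0,-0.04],0],[[0,0,-0.06],0],[[0,0,-0.04],0],[[0,0,-0.012],0]])

```text
t: 24.05
eef_pos: [608.0, -268.5, 45.6]
tcp_rot: [3.14, 0.002, 1.745]
ft_force: [0.2, 0.7, -0.8]
opening: 0.177
grip_force: 30.0
```

>>> arm_command(rows=[[[0,0,0],0],[[0,0,0],0],[[0,0,0],0],[[0,0,0],0],[[0,0,0],0]])

```text
t: 24.55
eef_pos: [607.2, -268.2, 43.3]
tcp_rot: [-3.141, -0.0, 1.745]
ft_force: [0.5, 0.6, -1.3]
opening: 0.185
grip_force: 30.0
```

```bash
cat > al.py <<'E'
from rod import *
H=np.array([563.5,60.8]);ax=np.array([-.1736,.9848]);n=np.array([.9848,.1736])
print('ft',state()['ft_force'].round(1),'TCP rel hinge: along',((p0[:2]-H)@ax).round(1),'lat',((p0[:2]-H)@n).round(1))
p,d=snap('wrist','wa'); X=world('wrist',d)
t=(X[...,:2]-H)@ax;w=(X[...,:2]-H)@n
m=(X[...,2]>35)&(X[...,2]<70)&(abs(w)<14)&(t<-82)
A=[]
for b in range(-320,-82,15):
    k=m&(t>=b)&(t<b+15)
    if k.sum()>8:
        z=X[k][:,2];lo,hi=np.percentile(w[k],[1,99]);A.append((b+7.5,(lo+hi)/2,np.percentile(z,95)));print(b,k.sum(),lo.round(1),hi.round(1),np.percentile(z,95).round(1))
A=np.array(A)
print('rod t max',t[m].max())
m=(X[...,2]>55)&(X[...,2]<75)&(abs(w)<25)&(abs(t)<90)
if m.sum()>50: 
    for b in range(-84,0,6):
        k=m&(t>=b)&(t<b+6)
        if k.sum()>8: zz=X[k][:,2];i=zz>np.percentile(zz,75);print('kn',b,k.sum(),w[k][i].mean().round(2),np.percentile(w[k],[2,98]).round(1),zz.max().round(1))
    print('kn tmin',np.percentile(t[m],.5))
E
python3 al.py
```

```text
24.55 [ 607.24963057 -268.15106151   43.28384193] [-3.14118050e+00 -2.48395692e-04  1.74523615e+00] 0.18507190723113956
ft [ 0.5  0.6 -1.3] TCP rel hinge: along -331.5 lat -14.0
-320 769 -14.0 2.4 66.8
-305 442 -14.0 -5.1 58.2
-290 376 -14.0 -8.6 55.1
-275 393 -14.0 -8.7 54.6
-260 417 -13.9 -8.8 54.1
-245 424 -13.9 -8.9 53.5
-230 477 -13.9 -8.5 53.0
-215 82 -13.9 -8.6 52.3
rod t max -211.73541010586396
```

The rod is held about 2° nose-down. I'll level it by lowering the shaft gently onto the flat top board, beside the knuckles, which gives a long lever and little force.

>>> arm_command(rows=[[[0,-0.03,-0.06],0],[[0.04,-0.05,-0.02],0],[[0.09,-0.064,0],0],[[0.1,0,0],0],[[0.09,0,0],0]])

```text
t: 25.1
eef_pos: [557.2, -195.2, 64.9]
tcp_rot: [3.141, 0.001, 1.744]
ft_force: [0.4, 0.2, -0.9]
opening: 0.182
grip_force: 30.0
```

>>> arm_command(rows=[[[0.056,0,0],0],[[0,0,0],0],[[0,0,0],0],[[0,0,0.01],0],[[0,0,0.012],0]])

```text
t: 25.6
eef_pos: [555.7, -182.7, 57.9]
tcp_rot: [3.141, 0.0, 1.744]
ft_force: [0.3, 0.2, -0.7]
opening: 0.181
grip_force: 30.0
```

>>> arm_command(rows=[[[0,0,0.012],0],[[0,0,0.012],0],[[0,0,0.008],0],[[0,0,0],0],[[0,0,0],0]])

```text
t: 26.1
eef_pos: [555.6, -181.9, 50.2]
tcp_rot: [-3.142, 0.0, 1.745]
ft_force: [-0.0, -0.5, 0.4]
opening: 0.179
grip_force: 30.0
```

```bash
sed -i 's/^t=(X/np.save("lastX.npy",X)\nt=(X/; s/^m=(X\[...,2\]>35)/L0=float((p0[:2]-H)@n)\nm=(X[...,2]>35)/; s/(abs(w)<14)&(t<-82)/(abs(w-L0)<14)\&(t<-84)/' al.py; python3 al.py
```

```text
26.1 [ 555.6156556  -181.9179428    50.15280174] [-3.14158970e+00  1.17415461e-04  1.74530292e+00] 0.17871200278359212
ft [-0.  -0.5  0.4] TCP rel hinge: along -237.7 lat -49.9
-260 83 -57.8 -40.5 66.6
-245 995 -57.8 -40.5 67.4
-230 1311 -62.8 -36.4 67.4
-215 861 -57.4 -41.0 66.4
-200 640 -54.2 -44.5 63.0
-185 680 -54.1 -44.6 62.9
-170 727 -54.0 -44.7 62.8
-155 781 -54.4 -44.9 62.6
-140 870 -54.2 -44.5 62.5
-125 328 -54.1 -44.6 62.2
rod t max -118.56647272288697
```

>>> arm_command(rows=[[[0,0,0.005],0],[[0,0,0.005],0],[[0,0,0],0],[[0,0,0],0],[[0,0,0],0]])

```text
t: 26.65
eef_pos: [555.6, -181.9, 47.7]
tcp_rot: [3.141, 0.0, 1.745]
ft_force: [0.6, -1.2, 1.0]
opening: 0.181
grip_force: 30.0
```

```bash
python3 al.py
python3 - <<'E'
import numpy as np
X=np.load('lastX.npy');q=X[(abs(X[...,2])<10)]
A=np.c_[q[:,:2],np.ones(len(q))];print('table plane',np.linalg.lstsq(A,q[:,2],rcond=None)[0])
E
```

```text
26.65 [ 555.62402184 -181.87294302   47.67266917] [3.14149766e+00 1.39334079e-04 1.74525541e+00] 0.18119408761223457
ft [ 0.6 -1.2  1. ] TCP rel hinge: along -237.6 lat -49.9
-260 84 -57.8 -40.5 63.9
-245 991 -57.8 -40.5 64.7
-230 1358 -62.9 -36.4 66.3
-215 860 -57.4 -41.0 64.3
-200 654 -54.2 -44.5 61.1
-185 688 -54.1 -44.7 61.1
-170 735 -54.0 -44.8 61.3
-155 813 -54.3 -44.5 61.3
-140 881 -54.2 -44.5 61.3
-125 311 -54.1 -44.6 61.5
rod t max -119.40656813188899
table plane [-2.49774814e-04 -6.52278976e-04  9.35604202e-01]
```

The rod is level now, lying flat on the board, so its axis is 7.3 mm above TCP. I'll rise for a check of the hinge line against the rod in the same wrist view.

>>> arm_command(rows=[[[0,0,-0.08],0],[[0,0.04,-0.13],0],[[0.04,0.06,-0.13],0],[[0.07,0.06,-0.1],0],[[0.07,0.04,-0.05],0]])

```text
t: 27.2
eef_pos: [598.1, -128.4, 172.4]
tcp_rot: [3.139, 0.001, 1.745]
ft_force: [0.2, -1.2, -2.0]
opening: 0.183
grip_force: 30.0
```

>>> arm_command(rows=[[[0,0,0],0],[[0,0,0],0],[[0,0,0],0],[[0,0,0],0],[[0,0,0],0]])

```text
t: 27.7
eef_pos: [596.7, -129.4, 169.5]
tcp_rot: [-3.141, -0.0, 1.744]
ft_force: [0.5, 0.2, -1.4]
opening: 0.183
grip_force: 30.0
```

```bash
sed 's/X\[...,2\]>35)&(X\[...,2\]<70)/X[...,2]>150)\&(X[...,2]<200)/; s/&(t<-84)//' al.py > al2.py; sed -i 's/range(-320,-82,15)/range(-260,20,15)/' al2.py; python3 al2.py
```

```text
27.7 [ 596.66821317 -129.41006571  169.4955498 ] [-3.14065983e+00 -3.53137172e-04  1.74444979e+00] 0.1829221538411915
ft [ 0.5  0.2 -1.4] TCP rel hinge: along -193.1 lat -0.4
-215 94 -8.1 9.1 186.6
-200 1064 -8.2 9.2 187.7
-185 1554 -13.8 13.2 196.9
-170 844 -7.7 8.7 185.3
-155 617 -4.1 5.1 181.5
-140 676 -4.5 5.0 180.9
-125 714 -4.4 5.0 180.3
-110 779 -4.3 5.4 179.8
-95 814 -4.2 5.2 179.4
-80 356 -4.6 5.2 178.9
rod t max -73.37298389733824
kn -84 65 -3.54 [-14.6  13.7] 64.7
kn -78 140 -2.36 [-14.8  13.8] 66.2
kn -72 141 -2.75 [-14.6  14.6] 66.0
kn -66 156 -4.85 [-15.4  14.5] 65.7
kn -60 122 -3.63 [-14.5  14.4] 65.0
kn -54 150 -3.77 [-15.2  14.3] 65.2
kn -48 151 -2.14 [-15.1  14.3] 65.6
kn -42 39 -0.22 [-15.   14.1] 64.7
kn tmin -80.02203427949775
```

Lifting fast let the nose sag again by about 2°. The lateral offset needs −0.75 mm, and the knuckle face is at −80 as expected. I'll level the rod again on the board and then move slowly.

>>> arm_command(rows=[[[-0.04,-0.05,0.04],0],[[-0.05,-0.06,0.1],0],[[-0.05,-0.05,0.12],0],[[-0.036,-0.04,0.1],0],[[0,0,0.05],0]])

```text
t: 28.25
eef_pos: [553.9, -181.8, 65.7]
tcp_rot: [-3.139, -0.001, 1.743]
ft_force: [0.5, 0.5, -1.9]
opening: 0.179
grip_force: 30.0
```

>>> arm_command(rows=[[[0,0,0.012],0],[[0,0,0.012],0],[[0,0,0.012],0],[[0,0,0.012],0],[[0,0,0.012],0]])

```text
t: 28.75
eef_pos: [555.8, -180.7, 53.0]
tcp_rot: [3.141, 0.001, 1.746]
ft_force: [0.4, -0.3, -1.1]
opening: 0.181
grip_force: 30.0
```

>>> arm_command(rows=[[[0,0,0.008],0],[[0,0,0.008],0],[[0,0,0.002],0],[[0,0,0],0],[[0,0,0],0]])

```text
t: 29.25
eef_pos: [555.5, -180.9, 48.2]
tcp_rot: [3.141, 0.0, 1.745]
ft_force: [1.0, 0.1, 1.0]
opening: 0.187
grip_force: 30.0
```

```bash
python3 al.py
```

```text
29.25 [ 555.47884756 -180.91250456   48.23756498] [3.14140742e+00 1.32122540e-04 1.74515390e+00] 0.18651876737472387
ft [1.  0.1 1. ] TCP rel hinge: along -236.6 lat -49.9
-260 35 -57.8 -40.4 62.7
-245 969 -57.8 -40.5 65.3
-230 1348 -62.9 -36.3 66.6
-215 899 -57.7 -40.9 64.8
-200 618 -53.7 -44.5 61.6
-185 691 -54.1 -44.6 61.6
-170 749 -54.0 -44.2 61.6
-155 795 -53.8 -44.4 61.6
-140 850 -54.2 -44.5 61.7
-125 367 -54.1 -44.6 61.6
rod t max -118.32451640890518
```

>>> arm_command(rows=[[[-0.01,0,-0.004],0],[[-0.025,0,-0.004],0],[[-0.04,0,-0.004],0],[[-0.04,0,0],0],[[-0.04,0,0],0]])

```text
t: 29.8
eef_pos: [562.3, -220.3, 51.2]
tcp_rot: [3.141, 0.0, 1.745]
ft_force: [-1.1, -0.1, -0.8]
opening: 0.182
grip_force: 30.0
```

>>> arm_command(rows=[[[-0.04,0,0],0],[[-0.025,0.015,0],0],[[-0.01,0.03,0],0],[[0,0.04,0],0],[[0,0.04,0],0]])

```text
t: 30.3
eef_pos: [597.2, -231.7, 51.1]
tcp_rot: [3.141, 0.0, 1.745]
ft_force: [0.4, 0.6, -0.6]
opening: 0.183
grip_force: 30.0
```

>>> arm_command(rows=[[[0,0.035,0],0],[[0,0.022,0],0],[[0,0.012,0.003],0],[[0,0,0.006],0],[[0,0,0.006],0]])

```text
t: 30.8
eef_pos: [612.9, -229.0, 47.2]
tcp_rot: [-3.141, -0.0, 1.745]
ft_force: [0.9, -0.1, -1.5]
opening: 0.182
grip_force: 30.0
```

>>> arm_command(rows=[[[0,0,0.006],0],[[0,0,0.006],0],[[0,0,0.004],0],[[0,0,0.002],0],[[0,0,0],0]])

```text
t: 31.3
eef_pos: [613.1, -229.1, 42.8]
tcp_rot: [-3.142, 0.0, 1.745]
ft_force: [0.5, -0.8, -1.6]
opening: 0.184
grip_force: 30.0
```

```bash
python3 al.py
```

```text
31.3 [ 613.11036493 -229.14051195   42.84712006] [-3.14156742e+00  4.68610364e-05  1.74514126e+00] 0.18426317540866935
ft [ 0.5 -0.8 -1.6] TCP rel hinge: along -294.1 lat -1.5
-305 867 -9.3 8.0 60.6
-290 1475 -14.9 12.1 66.7
-275 968 -9.4 7.7 58.9
-260 613 -5.4 4.0 54.8
-245 680 -5.8 3.9 54.2
-230 695 -5.7 3.7 53.8
-215 733 -5.5 3.7 53.2
-200 823 -5.9 4.0 52.6
-185 573 -5.8 3.9 52.2
rod t max -174.42180604439068
```

The nose-down tilt is springy gravity sag, always about −2° when unsupported. I'll raise the TCP so the tip meets the hole, then advance along the sloped axis and lower gradually, letting the holes level it.

>>> arm_command(rows=[[[0,0.0015,-0.01],0],[[0,0,-0.014],0],[[0,0,-0.008],0],[[0,0,0],0],[[0,0,0],0]])

```text
t: 31.85
eef_pos: [613.5, -229.0, 51.0]
tcp_rot: [3.141, 0.0, 1.745]
ft_force: [0.0, -0.5, -1.6]
opening: 0.179
grip_force: 30.0
```

>>> arm_command(rows=[[[0.02,0,0],0],[[0.03,0,0],0],[[0.03,0,0.001],0],[[0.02,0,0.001],0],[[0,0,0],0]])

```text
t: 32.35
eef_pos: [609.1, -203.4, 50.4]
tcp_rot: [-3.141, -0.0, 1.746]
ft_force: [0.4, -1.1, -0.9]
opening: 0.18
grip_force: 30.0
```

```bash
python3 al.py
python3 - <<'E'
from h import *
snap('side','side9');c=cv2.imread('pics/side9.png')[150:290,240:400];cv2.imwrite('pics/c9.png',cv2.resize(c,(640,560),interpolation=2))
E
```

```text
32.35 [ 609.09608845 -203.43338426   50.38761275] [-3.14136403e+00 -1.19083052e-04  1.74618910e+00] 0.18025571809232308
ft [ 0.4 -1.1 -0.9] TCP rel hinge: along -268.1 lat -1.0
-290 140 -8.8 8.5 67.5
-275 1009 -8.8 8.5 67.6
-260 1326 -13.9 12.5 67.2
-245 816 -8.4 8.0 66.0
-230 641 -5.3 4.4 62.1
-215 679 -5.3 4.3 61.7
-200 712 -5.2 4.2 61.2
-185 751 -5.1 4.1 60.7
-170 845 -5.4 4.5 60.1
-155 315 -5.3 4.4 59.7
rod t max -148.84424336237515
```

View pics/c9.png

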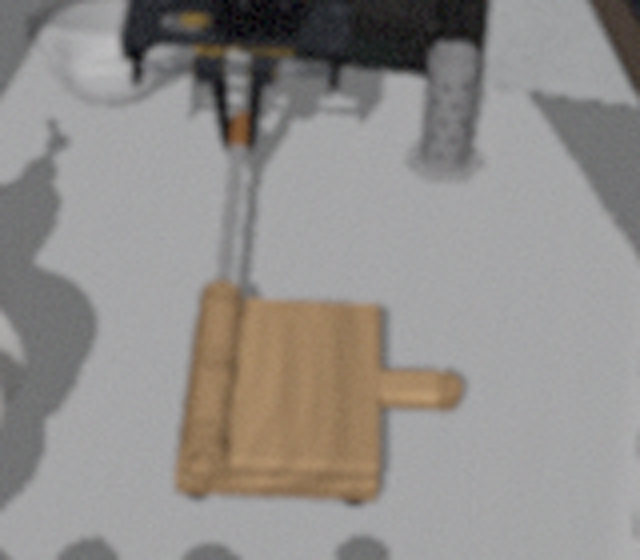

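The rod points straight at the end knuckle, entering near (228,285), and the contact force is small. I'll continue.

>>> arm_command(rows=[[[0.02,0,0.003],0],[[0.03,0,0.0013],0],[[0.03,0,0.0013],0],[[0.02,0,0.001],0],[[0,0,0],0]])

```text
t: 32.95
eef_pos: [604.7, -178.9, 48.7]
tcp_rot: [-3.141, -0.0, 1.746]
ft_force: [-0.3, -0.6, -1.5]
opening: 0.179
grip_force: 30.0
```

>>> arm_command(rows=[[[0.02,0,0.001],0],[[0.03,0,0.0013],0],[[0.03,0,0.0013],0],[[0.02,0,0.001],0],[[0,0,0],0]])

```text
t: 33.45
eef_pos: [600.4, -154.3, 47.6]
tcp_rot: [-3.141, -0.0, 1.746]
ft_force: [0.0, -0.3, -0.8]
opening: 0.178
grip_force: 30.0
```

```bash
python3 al.py
```

```text
33.45 [ 600.39722138 -154.32321999   47.60198122] [-3.14144404e+00 -9.27480825e-05  1.74602805e+00] 0.17821203873383556
ft [ 0.  -0.3 -0.8] TCP rel hinge: along -218.3 lat -1.0
-230 802 -8.9 8.4 64.8
-215 1358 -14.1 12.5 66.7
-200 987 -9.0 8.5 63.7
-185 613 -4.9 4.4 59.8
-170 674 -5.3 4.3 59.3
-155 696 -5.2 4.2 59.0
-140 782 -5.1 4.6 58.6
-125 803 -5.0 4.4 58.1
-110 587 -5.4 4.3 57.8
rod t max -99.30815206226161
```

>>> arm_command(rows=[[[0.02,0,0.002],0],[[0.03,0,0.002],0],[[0.03,0,0.002],0],[[0.02,0,0.001],0],[[0,0,0],0]])

```text
t: 34.0
eef_pos: [596.0, -129.6, 45.8]
tcp_rot: [-3.141, -0.0, 1.746]
ft_force: [-0.0, 0.5, -0.6]
opening: 0.181
grip_force: 30.0
```

>>> arm_command(rows=[[[0.02,0,0.001],0],[[0.03,0,0.0018],0],[[0.03,0,0.0018],0],[[0.02,0,0.001],0],[[0,0,0],0]])

```text
t: 34.5
eef_pos: [591.7, -105.0, 44.4]
tcp_rot: [-3.141, -0.0, 1.746]
ft_force: [0.9, 1.2, -1.1]
opening: 0.181
grip_force: 30.0
```

```bash
python3 al.py|grep -v kn
```

```text
34.5 [ 591.6734933  -105.00206856   44.42470289] [-3.14138758e+00 -2.59139334e-04  1.74590070e+00] 0.18050903838244586
ft [ 0.9  1.2 -1.1] TCP rel hinge: along -168.2 lat -1.0
-185 466 -8.9 8.4 61.8
-170 1438 -14.4 12.5 67.9
-155 1145 -9.1 8.5 61.1
-140 611 -5.0 4.4 57.3
-125 639 -4.9 4.3 57.2
-110 725 -5.2 4.6 56.8
-95 548 -5.2 4.5 56.8
rod t max -84.00122726539779
```

>>> arm_command(rows=[[[0.02,0,0.001],0],[[0.03,0,0.001],0],[[0.03,0,0.001],0],[[0.02,0,0.001],0],[[0,0,0],0]])

```text
t: 35.05
eef_pos: [587.3, -80.4, 43.4]
tcp_rot: [-3.141, -0.0, 1.746]
ft_force: [-0.1, 1.1, -0.4]
opening: 0.181
grip_force: 30.0
```

>>> arm_command(rows=[[[0.02,0,0.001],0],[[0.03,0,0.001],0],[[0.03,0,0.001],0],[[0.012,0,0],0],[[0,0,0],0]])

```text
t: 35.55
eef_pos: [583.3, -57.9, 42.7]
tcp_rot: [-3.141, -0.0, 1.746]
ft_force: [0.3, 0.9, 0.1]
opening: 0.182
grip_force: 30.0
```

```bash
python3 al.py|grep -v kn
python3 - <<'E'
from h import *
X=np.load('lastX.npy');H=np.array([563.5,60.8]);ax=np.array([-.1736,.9848]);n=np.array([.9848,.1736])
t=(X[...,:2]-H)@ax;w=(X[...,:2]-H)@n
for b in range(-126,-70,3):
    k=(t>=b)&(t<b+3)&(abs(w)<20)&(X[...,2]>45)&(X[...,2]<70)
    if k.sum()>5:print(b,k.sum(),np.percentile(w[k],[2,98]).round(1),np.percentile(X[k][:,2],95).round(1))
E
```

```text
35.55 [583.3384863  -57.93678787  42.67807172] [-3.14134548e+00 -2.46318387e-04  1.74579504e+00] 0.18203374129433933
ft [0.3 0.9 0.1] TCP rel hinge: along -120.4 lat -1.1
-140 274 -9.0 8.3 59.8
-125 1087 -9.1 8.4 66.2
-110 1438 -14.5 12.5 66.2
-95 625 -8.5 7.8 59.0
rod t max -84.00149937053766
-126 202 [-9.   8.3] 60.4
-123 208 [-8.9  8.3] 68.0
-120 218 [-9.   8.3] 66.5
-117 211 [-9.   8.3] 66.9
-114 221 [-9.   8.3] 65.5
-111 643 [-15.8  14.9] 68.7
-108 275 [-14.5  14.2] 66.7
-105 202 [-9.1  8.4] 59.6
-102 217 [-8.9  8.4] 59.6
-99 206 [-8.6  7.8] 59.3
-96 289 [-9.  8.] 59.5
-93 164 [-7.4  6.4] 57.1
-90 116 [-5.   4.3] 56.1
-87 123 [-5.   4.3] 55.9
-84 61 [-4.9  4.2] 55.9
-81 271 [-18.2  13.8] 66.9
-78 467 [-19.1  14.4] 67.0
-75 492 [-19.4  14.3] 67.0
-72 494 [-19.3  14.2] 67.0
```

>>> arm_command(rows=[[[0.01,0,0],0],[[0.015,0,0],0],[[0.012,0,0],0],[[0.006,0,0],0],[[0.004,0,0],0]])

```text
t: 36.1
eef_pos: [581.5, -46.9, 42.7]
tcp_rot: [3.141, 0.0, 1.745]
ft_force: [0.9, -1.0, 0.2]
opening: 0.181
grip_force: 30.0
```

>>> arm_command(rows=[[[0.004,0,0],0],[[0.004,0,0],0],[[0,0,0],0],[[0,0,0],0],[[0,0,0],0]])

```text
t: 36.6
eef_pos: [581.2, -45.4, 42.7]
tcp_rot: [3.141, 0.0, 1.745]
ft_force: [1.1, -4.8, -0.5]
opening: 0.183
grip_force: 30.0
```

Contact begins. I'll push a little more to seat the shoulder.

>>> arm_command(rows=[[[0.004,0,0],0],[[0.004,0,0],0],[[0.004,0,0],0],[[0,0,0],0],[[0,0,0],0]])

```text
t: 37.1
eef_pos: [581.1, -44.6, 42.7]
tcp_rot: [3.141, 0.003, 1.746]
ft_force: [1.0, -21.9, -2.9]
opening: 0.181
grip_force: 30.0
```

```bash
cat > end.py <<'E'
from h import *
import sys
s=state();print(s['t'],s['eef_pos'],s['ft_force'].round(1))
p,d=snap('wrist',sys.argv[1]);X=world('wrist',d);H=np.array([563.5,60.8]);ax=np.array([-.1736,.9848]);n=np.array([.9848,.1736])
t=(X[...,:2]-H)@ax;w=(X[...,:2]-H)@n
for b in range(-140,-70,3):
    k=(t>=b)&(t<b+3)&(abs(w)<22)&(X[...,2]>35)&(X[...,2]<70)
    if k.sum()>5:print(b,k.sum(),np.percentile(w[k],[2,98]).round(1),np.percentile(X[k][:,2],95).round(1))
E
python3 end.py w11
```

```text
37.1 [581.11964036 -44.61712208  42.74023974] [  1.  -21.9  -2.9]
-119 13 [-8.8  8.5] 55.1
-116 144 [-8.8  8.4] 59.4
-113 200 [-8.9  8.4] 60.3
-110 209 [-8.9  8.4] 61.0
-107 211 [-8.9  8.4] 67.9
-104 215 [-8.9  8.4] 67.0
-101 228 [-8.9  8.4] 66.0
-98 333 [-10.3   9.9] 67.0
-95 598 [-15.7  15.2] 69.0
-92 211 [-9.1  8.5] 59.8
-89 205 [-8.9  8.6] 59.5
-86 203 [-8.4  8. ] 59.4
-83 69 [-7.1  7.2] 59.7
-80 345 [-21.2  13.8] 66.9
-77 473 [-21.1  14.3] 67.1
-74 479 [-21.2  14.2] 66.9
-71 483 [-21.   14.2] 67.1
```

>>> arm_command(rows=[[[-0.006,0,0],0],[[0,0,0],0],[[0,0,0],0],[[0,0,0],0],[[0,0,0],0]], claw=0.45)

```text
t: 37.65
eef_pos: [580.8, -43.3, 42.7]
tcp_rot: [-3.141, -0.0, 1.746]
ft_force: [-0.6, -0.0, -0.9]
opening: 0.445
grip_force: 0.0
```

>>> arm_command(rows=[[[0,0,-0.03],0],[[0,0,-0.08],0],[[0,0,-0.12],0],[[-0.04,0,-0.12],0],[[-0.08,0,-0.08],0]])

```text
t: 38.15
eef_pos: [586.3, -72.6, 152.9]
tcp_rot: [3.14, 0.001, 1.747]
ft_force: [-0.6, -0.2, -0.6]
opening: 0.449
grip_force: 0.0
```

>>> arm_command(rows=[[[-0.04,0,0],0],[[0,0,0],0],[[0,0,0],0],[[0,0,0],0],[[0,0,0],0]])

```text
t: 38.65
eef_pos: [587.5, -82.4, 149.4]
tcp_rot: [-3.14, -0.001, 1.746]
ft_force: [0.3, 0.1, 0.7]
opening: 0.449
grip_force: 0.0
```

```bash
python3 end.py w12
python3 - <<'E'
from h import *
snap('scene','sceneE');snap('side','sideE')
for l in ('shaker_salt','shaker_pepper','flask','top_hinge','hinge_mid','rod_mid','rod_handle'):
  print(l,[(c,np.round(x['position']).tolist(),round(x['confidence'],2)) for c in('scene','side','wrist') for x in models.mark_of(c,l)[:1]])
c=cv2.imread('pics/w12.png')[:,:];d=cv2.imread('pics/sideE.png')[180:340,200:400]
cv2.imwrite('pics/cE.png',np.hstack([cv2.resize(c[0:270,140:560],(420,270)),cv2.resize(d,(338,270))]))
E
```

```text
38.65 [587.48561948 -82.41294972 149.43612434] [0.3 0.1 0.7]
-131 40 [-8.3  7.2] 58.6
-128 80 [-8.7  7.8] 59.4
-125 84 [-9.1  8.6] 59.1
-122 87 [-9.1  8.6] 59.3
-119 81 [-9.1  8.6] 59.2
-116 86 [-9.   7.9] 59.0
-113 89 [-9.   8.5] 59.4
-110 89 [-9.   8.5] 59.2
-107 91 [-9.   8.4] 59.2
-104 92 [-8.9  8.4] 59.2
-101 89 [-8.9  8.4] 59.0
-98 93 [-8.9  8.4] 59.0
-95 90 [-8.9  8.3] 59.4
-92 90 [-8.9  8.3] 59.3
-89 96 [-8.8  8.2] 59.5
-86 89 [-8.2  8.2] 59.3
-83 93 [-8.8  9.5] 64.4
-80 186 [-21.4  14.1] 67.0
-77 195 [-21.2  14.1] 67.3
-74 195 [-21.1  14. ] 67.1
-71 221 [-21.   13.9] 67.3
shaker_salt [('scene', [615.0, 290.0, -0.0], 0.95), ('side', [614.0, 291.0, -0.0], 0.94)]
shaker_pepper [('scene', [536.0, 275.0, -1.0], 0.7), ('side', [534.0, 276.0, -3.0], 0.69), ('wrist', [415.0, 34.0, 46.0], 0.39)]
flask [('scene', [440.0, 263.0, -3.0], 0.97)]
top_hinge [('scene', [563.0, 57.0, 48.0], 0.74), ('side', [565.0, 54.0, 50.0], 0.62), ('wrist', [558.0, 56.0, 32.0], 0.28)]
hinge_mid [('scene', [563.0, 63.0, 54.0], 0.74), ('wrist', [559.0, 62.0, 51.0], 0.67)]
rod_mid []
rod_handle [('scene', [580.0, -44.0, 48.0], 0.53), ('side', [580.0, -47.0, 48.0], 0.62), ('wrist', [579.0, -43.0, 47.0], 0.65)]
```

View pics/cE.png

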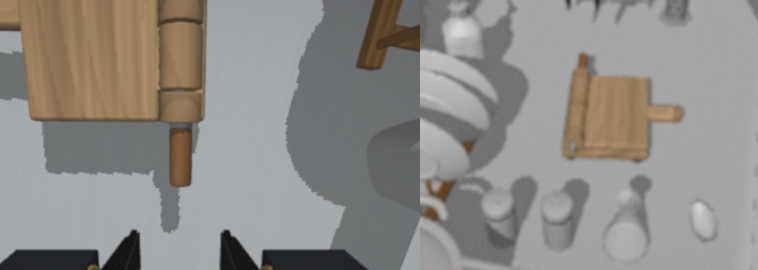

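The handle's shoulder is seated against the end knuckle at (180,125), with its end at −130 mm as it should be. The tip shows at the far knuckle at (572,150), and the shakers and flask haven't moved. I'll hand it in.

```bash
python3 -c "
from cell import env
print(env.job_done())"
```

```text
the job is handed in; nothing more can be done
None
```

The press is back together and handed in at about 39 s: the top board is home and shut, the rod is through all five knuckles with its shoulder against the press, the gripper has let go and is clear, and the shakers and flask have not moved.

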